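# Load a stone slice into the grading station on a flat paddle

### The arm

A 6-joint arm with a two-finger parallel gripper is mounted at the origin on the work surface. World frame = base frame: x ahead of the robot, y to its left, z up, the work surface at z = 0. Lengths are in mm, angles in rad, forces in N, time in s.
With the tool pointing down it reaches from about 400 to 925 mm from the base axis. Payload 12.5 kg.
Tool frame: the origin (TCP) lies midway between the tips of the shut fingers; the grasp point (between the pads) lies env.grasp_offset behind it (env.grasp_offset is the distance from the TCP to the grasp point, in mm); x points along the fingers, y is the direction in which the jaws open and shut, and the axes are right-handed (so a half turn about x gives the same grasp; the last joint's range is limited). The gripper opens to 95 mm and grips with 3 to 60 N. Pads are 20 mm wide; open, the fingers measure 119 mm over their backs; the gripper's body (75 mm by 180 mm) begins 59 mm behind the grasp point.
Start: joints at [-1.278, 0.491, 1.559, -0, 1.092, -0.106], TCP at [242.719, -575.964, 214.661] pointing down, gripper open.
Joint ranges: [-3.1, 3.1], [-0.84, 2.19], [0.05, 2.79], [-1.13, 4.28], [0.06, 2.93], [-2.69, 2.69]. Speed limits (rad/s): [2.22, 2.22, 2.79, 3.14, 3.14, 3.14].

### API

Orientations are given as [roll, pitch, yaw] about the fixed x, y, z axes, in that order (R = Rz(yaw) Ry(pitch) Rx(roll)).
In Python, from cell import env gives the robot as it stands.
- The arm moves only by the tool apply_moves, never from a script. Its arguments are lists of equal length, an entry for each row: "offset": the shift along the world's x, y, z in units of 25 mm (1.0 is 25 mm), a list of three; "yaw": the turn about the world's z in units of 6 degrees (1.0 is 6 degrees); "jaw": the closure, from -1 (fully open) to 1 (shut), so that 0 is half open. A call has 1 to 20 rows; each row is the pose to reach, as a shift and turn from the pose measured when the call began; what a row does not reach only later rows make up. A row lasts 1/8 s, in which the tool goes at most 62.5 mm and 10.7 degrees, less where a joint would pass 70% of its speed; a pose out of reach is approached as far as the arm can. A call with a gripper value outside its range is refused whole. The fingers move at their own pace and stop on an object; the grip force is fixed at half the most. Time passes only in rows, so rows that repeat a pose let the fingers close. It gives the time, the measured TCP pose, the force and the opening at its end, in the units of the state.
- env.state(): the state, without advancing time (a new reading comes with each control period).
- env.read_camera(name): name is "side" or "top"; returns a dict with "frame" (420x560x3 uint8, red, green, blue), "fx", "fy", "cx", "cy" (pixels), "distortion" ([k1, k2, p1, p2, k3] as OpenCV has them; the pictures are not rectified), "xyz" and "rotation" of the camera in the world. Camera axes: x right, y down, z forward; pixel columns grow to the right and rows downward; lengths in mm; the calibration is good to about 2 mm. A picture is of the moment at which its call begins. There is no depth.
- env.job_done(): hands the job in, once; it reports no verdict.
The state is a dict: "t": time; "joints": joint angles; "qvel": joint speeds; "tau": joint torques, N m; "eef_pos": TCP position; "tcp_rot": TCP orientation; "ft_force": force on the tool from outside, world axes, zero at the start; "moment": the same for the moment, N m; "opening": opening from 0.0 (shut) to 1.0 (fully open).
Only numpy, scipy, OpenCV 4.12 (cv2) and the standard library are available. Lean on these libraries where they do the work, as an engineer would, in place of code of your own. Each camera call takes 0.05 s, during which the arm holds its last target.

### The job

Pick up the widest stone slice with the gripper, set it flat on the two ledges of the open loading stand and let go of it; then take the paddle by its wooden handle, lift the slice off the stand balanced on the paddle's flat blade without touching it with the fingers, and carry it level in under the clear splash guard of the grading station. Leave it lying on the station's two ledges, slid gently home until its edge touches the back stop, and lay the paddle back flat and lengthwise on its rubber mat. Never tip the slice, never press it hard against the station, and leave the other two stones, the brush and the bottle where they are.

Things in the scene. Friction and masses are not known exactly. Their poses are not given: they have to be found in the camera images.
- slice: The work piece: flat round disc of dark grey-green stone, 64 mm in diameter, 18 mm thick, about 0.15 kg, lying flat on the bench. The widest of the three loose discs; all are of the same stone. Origin: centre of its underside, z up.
- slice_mid (a point): Centre of the wide slice, half-way up (9 mm above its underside).
- stand: Fixed open loading stand: base plate 90 x 100 mm, 8 mm thick, with two upright ledges along its x axis (x -30 to 30 mm), tops 75 mm above the bench, 46 mm apart inside, 70 mm over the outsides. The gap between them is empty and open at both ends, so the paddle blade passes below a slice that bridges it. Origin: bench level, mid-way between the ledges; x along them, away from the robot
- stand_top (a point): Middle of the loading stand at the height of its ledge tops (75 mm), mid-way between them: a slice set here is centred over this point.
- station: Fixed grading station: base plate 8 mm thick, 120 mm wide, two ledges along its x axis (x -55 to 45 mm), tops 75 mm above the bench, 46 mm apart inside, the gap empty; outside each a lip 8 mm higher than the ledge, the lips 74 mm apart. Entered from its open front end at -x. Origin: bench level, below the centre of a slice that is fully home; x along the ledges to the stop, away from the robot
- station_home (a point): Point at ledge-top height (75 mm) where the centre of the slice's underside is when fully home, touching the back stop, mid-way between the ledges; x towards the stop.
- station_stop (a point): Middle of the face of the station's fixed steel back stop, 32 mm beyond the home point in x. The stop is 86 mm wide, 12 mm thick and spans heights 75 to 93 mm; the blade passes below it.
- station_guard (a point): Centre of the underside of the station's clear flat splash guard, 130 mm above the bench. The guard is 4 mm thick, 110 mm wide, and in the station's frame spans x -40 to 50 mm; four thin posts carry it (y +-49 mm, x -32 and 42 mm).
- paddle: Loose flat steel paddle, 0.34 kg, 190 mm long, lying on the mat: a blade 34 mm wide, 4 mm thick, with its square tip at x = 140 mm; behind it a heel plate 56 mm wide, 4 mm thick (x -50 to 40 mm), on which stands a wooden block handle (x -35 to 25 mm), 16 mm thick in y, top 62 mm above the underside. Origin: on the underside below the grip point; x to the tip, z up
- paddle_grip (a point): Grip point on the handle, 38 mm above the paddle's underside, 140 mm behind the blade tip; axes as the paddle. Grip across the 16 mm, firmly (40 N or more) for the carry.
- paddle_mid (a point): Middle of the paddle's length, 2 mm above its underside: 45 mm ahead of the grip point, towards the tip.
- mat: Fixed black rubber mat on which the paddle belongs, 230 mm (x) by 100 mm (y), 4 mm thick. Origin: centre of its underside, on the bench; its x is its long direction.
- small_slice: Bystander: smaller stone disc, 44 mm in diameter, 18 mm thick, loose on the bench. Origin: centre of its underside.
- short_core: Bystander: short stone core, 43 mm in diameter, 32 mm tall, loose on the bench. Origin: centre of its underside.
- brush: Bystander: wooden brush, 160 x 30 mm, 20 mm high, loose on the bench between stand and station. Origin: centre of its underside.
- bottle: Bystander: white plastic bottle, 60 mm in diameter, 170 mm tall, standing loose. Origin: centre of its underside.
Not all that is in view belongs to the job. What is shaped like the station but green or red is not meant.

How it is judged (in metres and radians):
On the way, in this order (a step that is already met when the one before it is completed fails the run):
1. the slice lies on the two ledges of the loading stand, released (horizontal distance between slice_mid and stand_top below 0.02 m and angle between slice's own z axis and vertical below 0.08 rad and contact force between slice and stand above 0.5 N and contact force between the fingers and slice below 0.1 N), for 0.3 s.
2. the slice is lifted clear of the stand on the paddle alone, not touched by the fingers (contact force between paddle and slice above 0.3 N and contact force between the fingers and slice below 0.1 N and contact force between slice and stand below 0.05 N and height (world z) of slice_mid above 0.089 m), for 0.5 s.
3. the slice, on the paddle alone, is carried in under the splash guard (contact force between paddle and slice above 0.3 N and contact force between the fingers and slice below 0.1 N and contact force between slice and station below 0.05 N and x of slice_mid in the frame of station_home between -0.045 and 0.01 m and y of slice_mid in the frame of station_home between -0.015 and 0.015 m and z of slice_mid in the frame of station_home between 0.009 and 0.045 m), for 0.1 s.
At the end, for the whole second after the job is handed in: The slice rests flat on both station ledges, within 3 mm of touching the back stop and between the side lips, clear of the paddle; the paddle lies flat on its mat, released and at rest, its middle within 45 mm of the mat's centre and its length within 0.35 rad of the mat's (x of slice_mid in the frame of station_home between -0.003 and 0.003 m and y of slice_mid in the frame of station_home between -0.0075 and 0.0075 m and z of slice_mid in the frame of station_home between 0.006 and 0.012 m and angle between slice's own z axis and vertical below 0.05 rad and contact force between slice and station above 0.5 N and contact force between slice and paddle below 0.05 N and linear speed of each of slice, paddle below 0.01 m/s and angular speed of each of slice, paddle below 0.1 rad/s and horizontal distance between paddle_mid and mat below 0.045 m and angle between the x axis of paddle and the x axis of mat, either way round below 0.35 rad and angle between paddle's own z axis and vertical below 0.06 rad and contact force between paddle and mat above 0.5 N).
It fails at once if the slice is tipped more than 0.2 rad from level (angle between slice's own z axis and vertical above 0.2 rad).
It fails at once if the slice is pressed against the station with more than 25 N (contact force between slice and station above 25 N).
It fails at once if the small slice, the short core, the brush or the bottle is moved by more than 20 mm (distance of any of small_slice, short_core, brush, bottle from where it was at the start of the episode above 0.02 m).
It also fails if it takes over 72 s, if anything falls off the work surface, if the arm or the gripper's body presses on something with over 40 N, if the wrist force passes 120 N, or if a joint passes its speed limit or range.

## Working session

There is one attempt and no reset: what is moved stays moved. The work goes in short steps, Python scripts to look and compute and a tool call to move; the robot and the scene stay as the last step left them, time stands still between calls to the robot, and variables do not carry over. Pictures are saved under pics/ and viewed, and the job is handed in when it is done.

Besides the shell and the picture viewer there is one more tool, called after "Request:" in YAML: its name, and indented under it one key for each argument. apply_moves: Moves the arm, as the interface text tells. Its arguments: {"type":"object","properties":{"offset":{"type":"array"},"yaw":{"type":"array"},"jaw":{"type":"array"}},"required":["offset","yaw","jaw"]}

```bash
mkdir -p pics; ls
python3 - <<'E'
from cell import env
import cv2,json
print(env.state(), env.grasp_offset)
for n in("top","side"):
    c=env.read_camera(n); cv2.imwrite(f"pics/{n}0.png",c["frame"][:,:,::-1])
    print({k:v for k,v in c.items() if k!="frame"})
E
```

```text
pics
{'t': 0.0, 'joints': array([-1.27757883e+00,  4.91538022e-01,  1.55948001e+00, -1.13008146e-05,
        1.09172217e+00, -1.05562633e-01]), 'qvel': array([-0.00187644,  0.00127727,  0.00101538,  0.00074021, -0.0013336 ,
        0.0008984 ]), 'tau': array([ 6.72186070e-04, -6.12644434e+01, -2.58184505e+01,  6.93126116e-02,
        4.82182286e-02, -9.44367912e-05]), 'eef_pos': array([ 242.64670281, -575.68679158,  214.06461392]), 'tcp_rot': array([-1.6676253 ,  1.56964873,  1.87275271]), 'ft_force': array([-0.52099222, -0.74390876, -0.63300982]), 'moment': array([ 0.01034001, -0.00692488, -0.0071855 ]), 'opening': 1.0018450627722641} 18.8
{'fx': 416.61088629367396, 'fy': 416.61088629367396, 'cx': 284.6349921122746, 'cy': 208.57901837108895, 'distortion': array([0.04312092, 0.        , 0.        , 0.        , 0.        ]), 'xyz': array([ 296.13215898, -136.57849063, 1200.79178664]), 'rotation': array([-2.9743811 , -0.00620432, -1.59905313])}
{'fx': 467.7948029513634, 'fy': 467.7948029513634, 'cx': 266.17249375198975, 'cy': 209.8178984907064, 'distortion': array([-0.02652597,  0.        ,  0.        ,  0.        ,  0.        ]), 'xyz': array([133.76067722, 561.23202502, 977.26900405]), 'rotation': array([-2.40096953, -0.00587833, -2.6596767 ])}
```

View pics/top0.png

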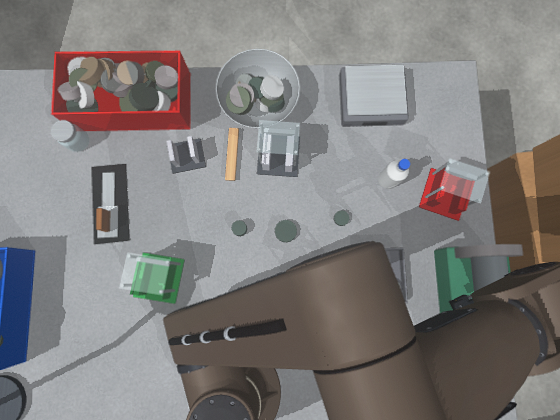

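View pics/side0.png

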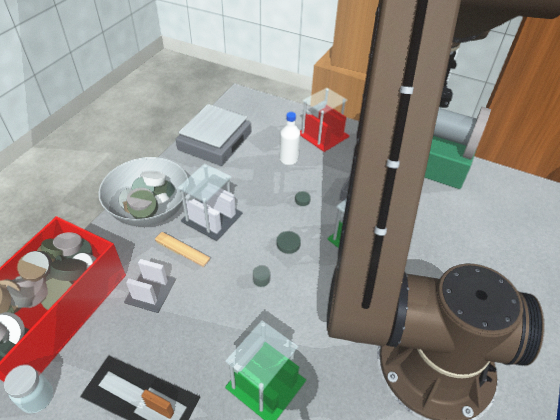

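Candidates for the slice in top image: (239,228), (287,230), (342,217). The stones in the bowl and the red box don't count. (287,230) looks widest. Stations: grey (278,148); the green (155,275) and red (450,190) ones are decoys. Next, close crops.

```bash
cat > h.py <<'E'
import numpy as np,cv2
from scipy.spatial.transform import Rotation as R
from scipy.optimize import least_squares
def cam(c):
    Rm=R.from_euler('xyz',c["rotation"]).as_matrix()
    K=np.array([[c["fx"],0,c["cx"]],[0,c["fy"],c["cy"]],[0,0,1]])
    return dict(R=Rm,t=np.array(c["xyz"]),K=K,d=np.array(c["distortion"]))
def proj(c,P):
    P=np.atleast_2d(P).astype(float); Rt=c["R"].T
    return cv2.projectPoints(P,cv2.Rodrigues(Rt)[0],-Rt@c["t"],c["K"],c["d"])[0][:,0]
def back(c,px,z):
    u=cv2.undistortPoints(np.array(px,float).reshape(-1,1,2),c["K"],c["d"])[:,0]
    d=np.c_[u,np.ones(len(u))]@c["R"].T
    s=(z-c["t"][2])/d[:,2]; return c["t"]+d*s[:,None]
def place(p,x,y,yaw,z=0):
    p=np.atleast_2d(p); c,s=np.cos(yaw),np.sin(yaw)
    return np.c_[x+c*p[:,0]-s*p[:,1],y+s*p[:,0]+c*p[:,1],p[:,2]+z]
E
python3 - <<'E'
import cv2,pickle
from cell import env
from h import *
for n,rs in (("top",{"st":(110,185,150,310),"mat":(155,250,80,140),"disc":(190,260,215,370)}),("side",{"st":(150,310,110,250),"mat":(340,420,70,210),"disc":(180,300,230,330)})):
    c=env.read_camera(n); f=c["frame"]; pickle.dump((cam(c),f),open(n+".pkl","wb"))
    for k,(a,b,l,r) in rs.items():
        s=min(780/(r-l),590/(b-a)); cv2.imwrite(f"pics/{n}_{k}.png",cv2.resize(f[a:b,l:r,::-1],None,fx=s,fy=s,interpolation=cv2.INTER_CUBIC)); print(n,k,s)
E
```

```text
top st 4.875
top mat 6.2105263157894735
top disc 5.032258064516129
side st 3.6875
side mat 5.571428571428571
side disc 4.916666666666667
```

View pics/top_st.png

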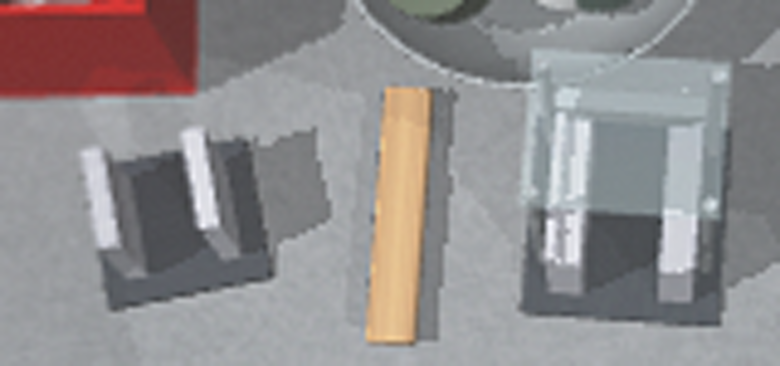

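View pics/side_st.png

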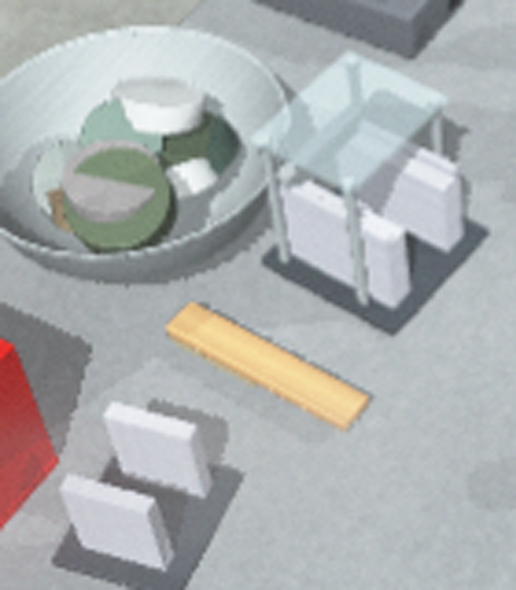

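View pics/top_mat.png

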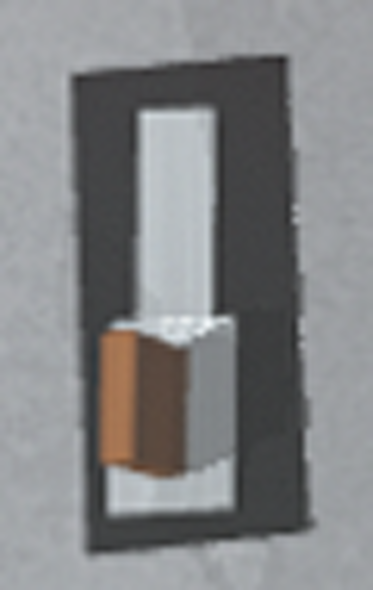

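View pics/side_mat.png

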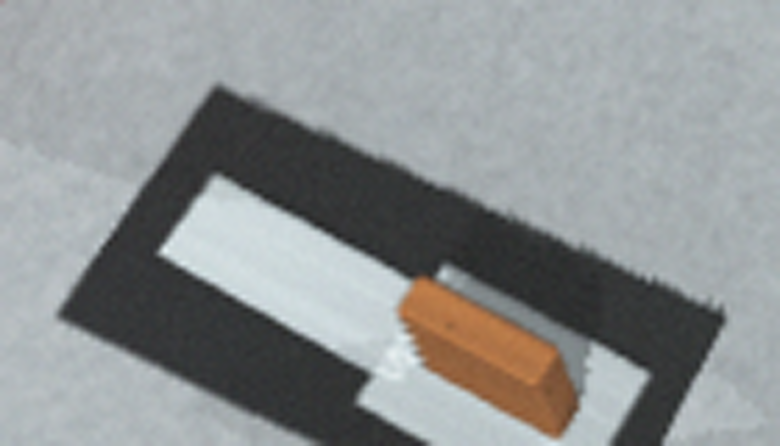

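View pics/top_disc.png

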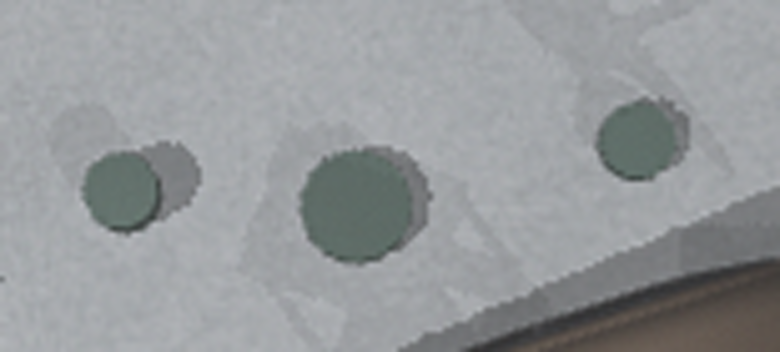

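The crops confirm that (287,230) is clearly the widest disc. Now I'll fit the models to the hand-marked corners.

```bash
cat > fit.py <<'E'
import pickle
from h import *
C={n:pickle.load(open(n+".pkl","rb")) for n in("top","side")}
O={"top_st":(150,110,4.875),"side_st":(110,150,3.6875),"top_mat":(80,155,6.2105),"side_mat":(70,340,5.5714),"top_disc":(215,190,5.0323),"side_disc":(230,180,4.9167)}
def fp(k,p):
    ox,oy,s=O[k]; return [(p[0]+.5)/s-.5+ox,(p[1]+.5)/s-.5+oy]
def fit(obs,x0,z=0,name=""):
    def res(v):
        r=[]
        for k,m,p in obs:
            r+=list((proj(C[k.split('_')[0]][0],place([m],*v[:3],z))[0]-fp(k,p)))
        return np.array(r)
    s=least_squares(res,x0,loss='soft_l1'); r=res(s.x).reshape(-1,2)
    print(name,s.x.round(3),"rms px",np.sqrt((r**2).mean()).round(2)); 
    for cm in("top","side"):
        i=[j for j,o in enumerate(obs) if o[0].startswith(cm)]
        print("  ",cm,"mean res",r[i].mean(0).round(2), [o.round(1).tolist() for o in r[i]])
    return s.x
g=130
station=[("top_st",m,p) for m,p in [((-55,23,75),(584,264)),((-55,-23,75),(662,272)),((50,55,134),(535,50)),((50,-55,134),(731,62)),((-40,-55,134),(718,217)),((-40,55,134),(525,207))]]+[("side_st",m,p) for m,p in [((50,55,134),(257,138)),((50,-55,134),(352,55)),((-40,-55,134),(446,100)),((-40,55,134),(347,183)),((42,49,8),(284,260)),((-32,49,8),(363,302))]]
stand=[("top_st",m,p) for m,p in [((-45,50,0),(110,312)),((-45,-50,0),(273,277)),((30,35,75),(82,150)),((30,23,75),(103,147)),((-30,35,75),(97,246)),((-30,23,75),(118,245)),((30,-23,75),(182,128)),((30,-35,75),(203,127)),((-30,-23,75),(196,227)),((-30,-35,75),(217,226))]]+[("side_st",m,p) for m,p in [((30,35,75),(62,484)),((-30,35,75),(148,512)),((-30,23,75),(160,499)),((30,-23,75),(104,411)),((-30,-23,75),(192,440)),((-30,-35,75),(202,430))]]
paddle=[("top_mat",m,p) for m,p in [((140,17,4),(136,108)),((140,-17,4),(216,106)),((-50,28,4),(106,516)),((-50,-28,4),(237,512)),((40,-28,4),(237,318)),((25,8,62),(100,333)),((25,-8,62),(137,335)),((-35,8,62),(102,462)),((-35,-8,62),(136,467))]]+[("side_mat",m,p) for m,p in [((140,-17,4),(217,174)),((140,17,4),(160,253)),((25,8,62),(400,312)),((25,-8,62),(428,277)),((-35,8,62),(532,385)),((-35,-8,62),(558,350)),((-50,-28,4),(650,373)),((40,28,4),(355,402)),((40,-28,4),(444,265))]]
mat=[("top_mat",m,p) for m,p in [((115,50,4),(72,75)),((115,-50,4),(288,57)),((-115,-50,4),(312,526)),((-115,50,4),(90,550))]]+[("side_mat",m,p) for m,p in [((115,-50,4),(217,85)),((115,50,4),(60,315)),((-115,-50,4),(726,318))]]
if __name__=="__main__":
    c=C["top"][0]
    for o,n,k,p,z in((station,"station","top_st",(620,190),75),(stand,"stand","top_st",(150,190),75),(paddle,"paddle","top_mat",(170,400),4),(mat,"mat","top_mat",(190,300),4)):
        b=back(c,[fp(k,p)],z)[0]; fit(o,[b[0],b[1],0.],4 if n=="paddle" else 0,n)
    for cm,cr in(("top",(190,260,215,370)),("side",(180,300,230,330))):
        f=C[cm][1].astype(int); m=((f[:,:,1]-f[:,:,0]>12)&(f.sum(2)<330)).astype(np.uint8)
        a,b,l,r=cr; mm=np.zeros_like(m); mm[a:b,l:r]=m[a:b,l:r]
        n,lab,st,ce=cv2.connectedComponentsWithStats(mm)
        for i in range(1,n):
            if st[i,4]>60: print(cm,ce[i].round(1),st[i],back(C[cm][0],[ce[i]],16)[0].round(1))
    cols={"top":0,"side":0}
E
python3 fit.py
```

```text
station [ 6.66274e+02 -1.36323e+02 -1.04000e-01] rms px 0.92
   top mean res [-0.19 -0.34] [[-0.8, -0.0], [-0.4, -0.4], [-0.2, -0.8], [0.5, -0.2], [0.7, 0.3], [-1.0, -0.8]]
   side mean res [0.43 0.24] [[-1.5, 0.5], [-0.3, -1.0], [1.2, -0.3], [1.7, 2.6], [0.9, -0.2], [0.6, -0.1]]
stand [6.66095e+02 1.37080e+02 1.65000e-01] rms px 0.54
   top mean res [ 0.17 -0.11] [[-0.0, -0.4], [0.2, 0.5], [-0.0, -0.5], [-0.0, -0.6], [0.2, 0.2], [0.2, -0.4], [0.1, 0.3], [0.0, -0.2], [0.6, 0.3], [0.6, -0.3]]
   side mean res [0.05 0.48] [[0.1, 1.3], [0.3, 0.8], [-0.5, 0.0], [1.0, 1.5], [-0.1, 0.3], [-0.5, -1.0]]
paddle [4.79671e+02 3.58889e+02 2.60000e-02] rms px 0.69
   top mean res [-0.36 -0.45] [[0.4, 0.2], [-0.6, -0.0], [0.1, -0.3], [-0.9, -0.8], [-0.5, -0.7], [-0.2, -0.7], [-0.2, -1.3], [-1.0, 0.3], [-0.5, -0.8]]
   side mean res [ 0.43 -0.07] [[0.3, 0.3], [0.3, 0.1], [-0.8, -0.2], [-1.0, -1.2], [1.3, 0.7], [1.3, -0.6], [0.6, 0.2], [0.9, -0.0], [1.1, 0.1]]
mat [5.29200e+02 3.55295e+02 8.20000e-02] rms px 0.74
   top mean res [-0.62 -0.03] [[-0.6, -0.7], [-0.6, -1.2], [-0.6, 0.9], [-0.7, 0.9]]
   side mean res [ 0.32 -0.61] [[0.1, -0.6], [-0.2, -0.3], [1.0, -1.0]]
top [341.4 217.7] [334 211  15  14 159] [ 464.9 -311.8   16. ]
top [238.5 227.1] [232 221  14  14 142] [445.8 -16.3  16. ]
top [285.4 230.4] [275 220  21  22 291] [ 432.5 -150.1   16. ]
side [302.2 198.6] [295 192  15  14 159] [ 465.4 -306.4   16. ]
side [288.1 242. ] [277 232  23  21 398] [ 432.4 -145.9   16. ]
side [261.3 282.2] [254 278  15   8  71] [435.6  -2.6  16. ]
```

```bash
cat > ov.py <<'E'
from fit import *
def box(x0,x1,y0,y1,z):return [((x0,y0,z),(x1,y0,z)),((x1,y0,z),(x1,y1,z)),((x1,y1,z),(x0,y1,z)),((x0,y1,z),(x0,y0,z))]
S={"station":box(-40,50,-55,55,134)+box(-55,45,-37,-23,75)+box(-55,45,23,37,75)+box(32,44,-43,43,93),
"stand":box(-30,30,-35,-23,75)+box(-30,30,23,35,75)+box(-45,45,-50,50,8),
"paddle":box(40,140,-17,17,4)+box(-50,40,-28,28,4)+box(-35,25,-8,8,62),"mat":box(-115,115,-50,50,4)}
def draw(poses,key,out,frame=None):
    cm=key.split('_')[0]; ox,oy,s=O[key]; f=C[cm][1] if frame is None else frame
    w,h=int(780 if cm=="top" and "mat" not in key else 770),590
    x1=min(560,int(ox+780/s)); y1=min(420,int(oy+590/s))
    im=cv2.resize(f[oy:y1,ox:x1,::-1],None,fx=s,fy=s,interpolation=cv2.INTER_CUBIC)
    for n,(x,y,yaw,z) in poses.items():
        for a,b in S[n]:
            p=proj(C[cm][0],place([a,b],x,y,yaw,z)); p=((p-[ox,oy]+.5)*s-.5).round().astype(int)
            cv2.line(im,tuple(map(int,p[0])),tuple(map(int,p[1])),(0,0,255),1,cv2.LINE_AA)
    cv2.imwrite(out,im[:600,:800])
if __name__=="__main__":
    P={"station":(666.3,-136.3,-.104,0),"stand":(666.1,137.1,.165,0),"paddle":(479.7,358.9,.026,4),"mat":(529.2,355.3,.082,0)}
    for k in("top_st","side_st","top_mat"): draw(P,k,f"pics/ov_{k}.png")
E
python3 ov.py
```

```text
(no output)
```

View pics/ov_top_st.png

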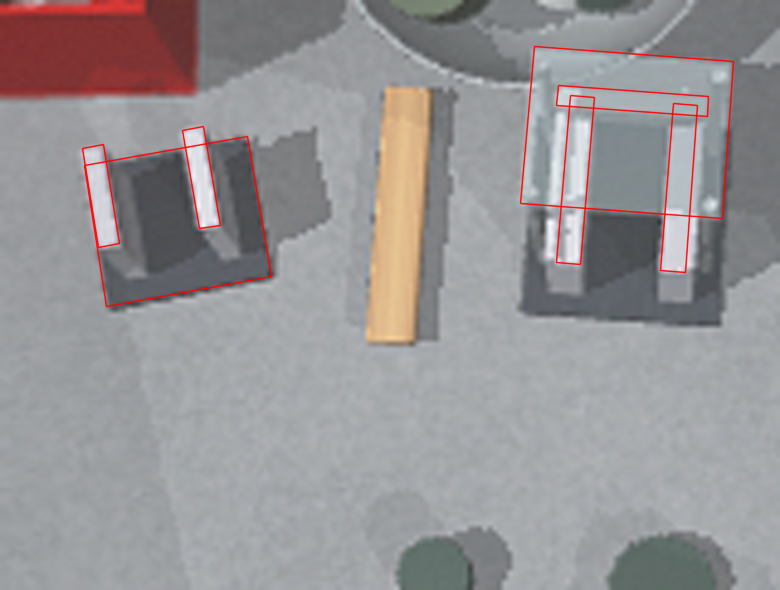

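View pics/ov_side_st.png

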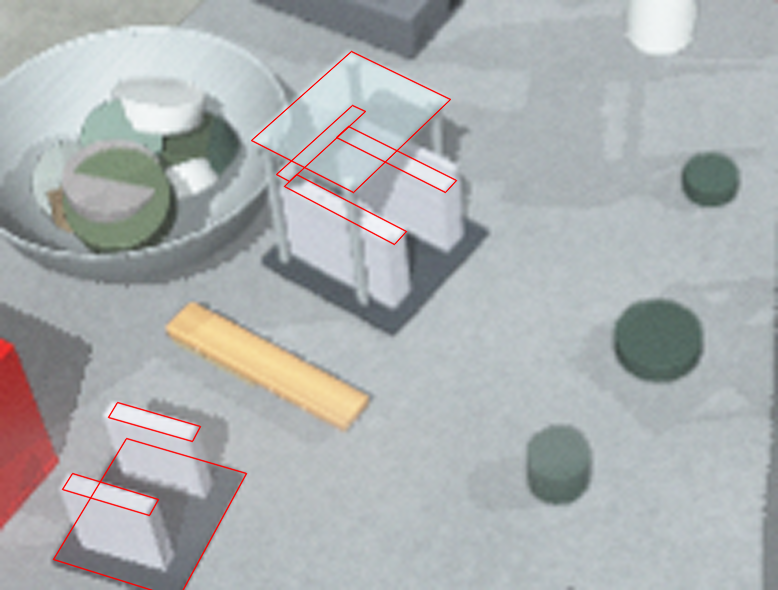

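View pics/ov_top_mat.png

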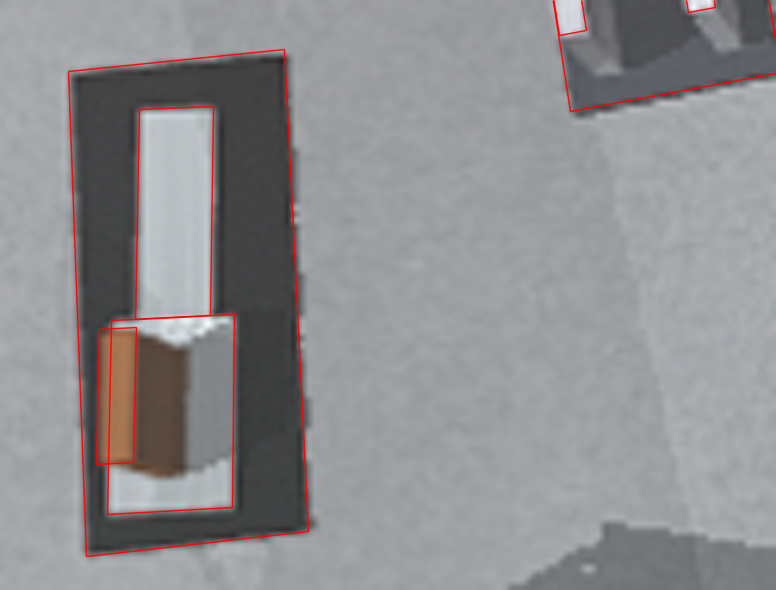

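Run:
```python
from fit import *
for n,(a,b,l,r) in {"top":(115,180,250,305),"side":(160,245,175,250)}.items():
    s=590/(b-a); im=cv2.resize(C[n][1][a:b,l:r,::-1],None,fx=s,fy=s,interpolation=cv2.INTER_LANCZOS4)
    g=cv2.cvtColor(im,cv2.COLOR_BGR2LAB); g[:,:,0]=cv2.createCLAHE(3,(4,4)).apply(g[:,:,0]); cv2.imwrite(f"pics/z_{n}.png",cv2.cvtColor(g,cv2.COLOR_LAB2BGR)); print(n,s)
```

```text
top 9.076923076923077
side 6.9411764705882355
```

View pics/z_top.png

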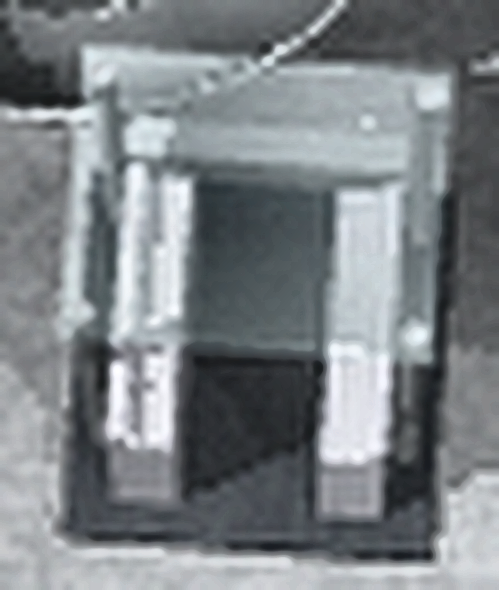

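View pics/z_side.png

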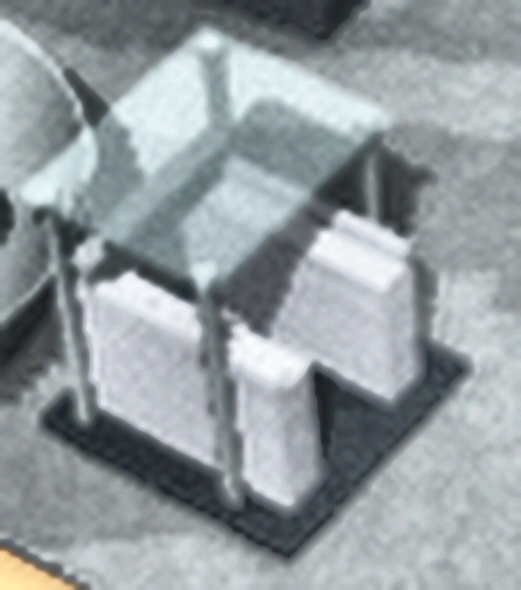

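```bash
python3 - <<'E'
from fit import *
Z={"top":(250,115,9.0769),"side":(175,160,6.9412)}
F=None
# (cam, model point (x None => free), pix)
obs=[("top",(-55,23,75),(177,448)),("top",(None,23,75),(195,180)),("top",(-55,-23,75),(318,462)),("top",(None,-23,75),(337,190)),
("top",("f",60,0),(62,541)),("top",("f",-60,0),(435,562)),("top",(-32,-49,134),(415,335)),("top",(42,-49,134),(432,95)),("top",(42,49,134),(105,72)),("top",(-32,49,134),(78,318)),
("side",("f",60,0),(288,560)),("side",(42,49,8),(88,420)),("side",(-32,49,8),(232,500)),("side",(42,49,134),(48,200)),("side",(-32,49,134),(205,275)),("side",(42,-49,134),(210,42)),("side",(-32,-49,134),(372,128)),
("top",(50,55,134),(85,47)),("top",(50,-55,134),(455,68))]
def res(v):
    r=[];k=4
    for c,m,p in obs:
        x=m[0]
        if x is None: x=v[k];k+=1
        elif x=="f": x=v[3]
        ox,oy,s=Z[c]; q=[(p[0]+.5)/s-.5+ox,(p[1]+.5)/s-.5+oy]
        r+=list(proj(C[c][0],place([(x,m[1],m[2])],*v[:3]))[0]-q)
    return np.array(r)
s=least_squares(res,[666,-136,-.08,-70,20,20],loss='soft_l1'); print(s.x.round(3)); print(res(s.x).reshape(-1,2).round(1).tolist())
E
sed -i 's/(666.3,-136.3,-.104,0)/(667,-137,-.078,0)/' ov.py
```

```text
[ 6.65776e+02 -1.35445e+02 -9.90000e-02 -6.56120e+01  3.12960e+01
  3.12650e+01]
[[-0.7, 0.0], [-0.3, -0.0], [0.2, -0.4], [0.3, 0.0], [0.1, -0.7], [-0.6, -0.2], [0.1, -0.0], [0.0, -0.1], [-0.4, -0.2], [0.4, -0.7], [0.4, 1.4], [0.3, 0.2], [0.8, 0.1], [0.2, -0.6], [0.4, 0.2], [0.8, 0.6], [-0.2, -1.3], [-0.2, -0.4], [-0.1, 0.1]]
```

```bash
cat > st.py <<'E'
from cell import env
import numpy as np
from scipy.spatial.transform import Rotation as R
def st(pr=True):
    s=env.state(); M=R.from_euler('xyz',s["tcp_rot"]).as_matrix()
    y=np.arctan2(M[1,1],M[0,1])
    if pr: print("t",round(s["t"],2),"tcp",s["eef_pos"].round(1),"toolx",M[:,0].round(4),"jaw yaw deg",round(np.degrees(y),2),"F",s["ft_force"].round(2),"M",s["moment"].round(2),"open",round(s["opening"],3),"q",s["joints"].round(2))
    return s,M,y
def go(x,y,z,yawd):
    s,M,a=st(); d=(np.array([x,y,z])-s["eef_pos"])/25
    dy=(yawd-np.degrees(a)+90)%180-90
    print("offset",d.round(3),"yaw units",round(dy/6,3),"alt",round((dy-180*np.sign(dy))/6,3))
if __name__=="__main__":
    import sys; go(*map(float,sys.argv[1:])) if len(sys.argv)>1 else st()
E
python3 st.py 432.4 -147 120 9.45
```

```text
t 0.2 tcp [ 242.7 -575.9  214.3] toolx [-2.e-04  5.e-04 -1.e+00] jaw yaw deg -67.15 F [ 0.72 -0.45  0.31] M [0.01 0.01 0.01] open 1.002 q [-1.28  0.49  1.56 -0.    1.09 -0.11]
offset [ 7.589 17.154 -3.772] yaw units 12.767 alt -17.233
```

Request:
apply_moves:
  offset:
    - [1.0,2.1,0]
    - [2.0,4.3,0]
    - [2.9,6.5,0]
    - [3.8,8.6,0]
    - [4.8,10.8,-0.5]
    - [5.7,13.0,-1]
    - [6.6,15.0,-2]
    - [7.59,17.15,-3]
    - [7.59,17.15,-3.77]
    - [7.59,17.15,-3.77]
    - [7.59,17.15,-3.77]
    - [7.59,17.15,-3.77]
  yaw: [1.6,3.2,4.8,6.4,8,9.6,11.2,12.77,12.77,12.77,12.77,12.77]
  jaw: [-1,-1,-1,-1,-1,-1,-1,-1,-1,-1,-1,-1]

```text
t: 1.7
eef_pos: [432.5, -147.9, 120.8]
tcp_rot: [0.51, 1.57, -0.897]
ft_force: [0.2, 0.2, -0.3]
opening: 0.998
```

```bash
python3 - <<'E'
from st import *; from h import *
st()
for n in("top","side"):
    c=env.read_camera(n); p=proj(cam(c),[(432.4,-147,16)])[0].astype(int); x,y=p; f=c["frame"][max(0,y-50):y+50,x-60:x+60,::-1]
    cv2.imwrite(f"pics/g1_{n}.png",cv2.resize(f,None,fx=5,fy=5,interpolation=2)); print(p)
E
python3 st.py 432.4 -147 4 9.45
```

```text
t 1.7 tcp [ 432.5 -147.9  120.8] toolx [ 5.e-04 -7.e-04 -1.e+00] jaw yaw deg 9.39 F [ 0.16  0.19 -0.29] M [ 0.06 -0.11 -0.05] open 0.998 q [-0.47  0.39  2.06 -0.    0.68 -0.64]
[284 230]
[288 241]
t 1.8 tcp [ 432.5 -147.7  120.6] toolx [ 4.e-04 -6.e-04 -1.e+00] jaw yaw deg 9.4 F [ 0.21 -0.81 -0.66] M [-0.04 -0.13 -0.04] open 1.003 q [-0.47  0.39  2.06 -0.    0.68 -0.64]
offset [-2.000e-03  2.800e-02 -4.665e+00] yaw units 0.008 alt -29.992
```

View pics/g1_side.png

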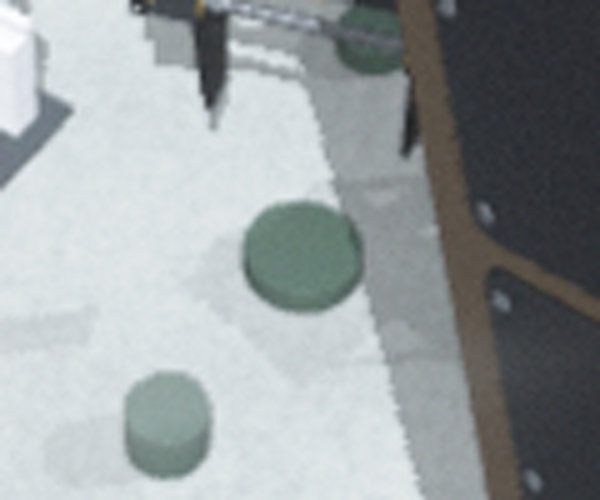

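View pics/g1_top.png

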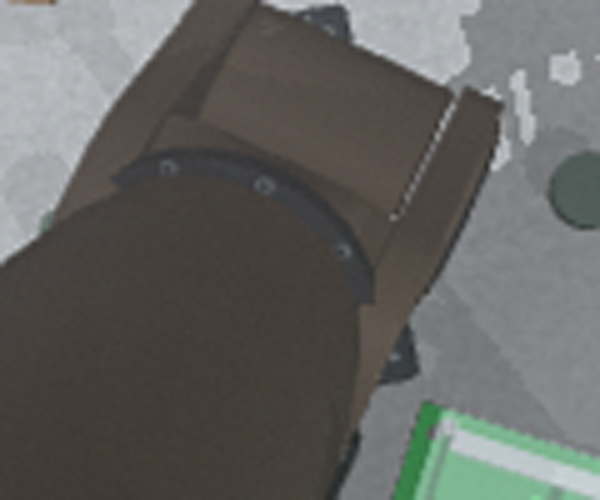

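The side view shows the fingertips straddling the slice, which sits at crop (303,250). Descending and gripping.

Request:
apply_moves:
  offset:
    - [0,0.02,-1.5]
    - [0,0.02,-3]
    - [0,0.02,-4]
    - [0,0.02,-4.65]
    - [0,0.02,-4.65]
    - [0,0.02,-4.65]
    - [0,0.02,-4.65]
    - [0,0.02,-4.65]
    - [0,0.02,-4.65]
    - [0,0.02,-4.65]
    - [0,0.02,-4.65]
    - [0,0.02,-4.65]
  yaw: [0,0,0,0,0,0,0,0,0,0,0,0]
  jaw: [-1,-1,-1,-1,-1,-1,1,1,1,1,1,1]

```text
t: 3.3
eef_pos: [432.5, -147.2, 4.5]
tcp_rot: [0.59, 1.57, -0.816]
ft_force: [-1.2, 1.0, 5.5]
opening: 0.665
```

```bash
python3 st.py 666.1 137.1 125 9.45
```

```text
t 3.3 tcp [ 432.5 -147.2    4.5] toolx [ 6.e-04 -7.e-04 -1.e+00] jaw yaw deg 9.4 F [-1.18  0.95  5.51] M [ 0.1  -0.1   0.04] open 0.665 q [-0.47  0.62  2.15 -0.    0.38 -0.64]
offset [ 9.342 11.373  4.818] yaw units 0.008 alt -29.992
```

Request:
apply_moves:
  offset:
    - [0,0,0.5]
    - [0,0,1.5]
    - [0,0,2.7]
    - [0,0,3.9]
    - [0,0,4.8]
    - [0.3,0.4,4.8]
    - [0.9,1.1,4.8]
    - [1.8,2.2,4.8]
    - [2.8,3.4,4.8]
    - [3.8,4.6,4.8]
    - [4.8,5.8,4.8]
    - [5.8,7.0,4.8]
    - [6.8,8.2,4.8]
    - [7.7,9.3,4.8]
    - [8.5,10.3,4.8]
    - [9.1,11.0,4.8]
    - [9.34,11.37,4.8]
    - [9.34,11.37,4.8]
    - [9.34,11.37,4.8]
    - [9.34,11.37,4.8]
  yaw: [0,0,0,0,0,0,0,0,0,0,0,0,0,0,0,0,0,0,0,0]
  jaw: [1,1,1,1,1,1,1,1,1,1,1,1,1,1,1,1,1,1,1,1]

```text
t: 5.8
eef_pos: [665.8, 136.4, 124.6]
tcp_rot: [0.441, 1.57, -0.966]
ft_force: [-0.1, 0.5, -1.5]
opening: 0.668
```

```bash
python3 - <<'E'
from st import *; from h import *
s,_,_=st()
e=s["eef_pos"]
for n in("side",):
    c=env.read_camera(n); print(proj(cam(c),[e,e+[0,0,14.5]])); f=c["frame"][200:320,90:230,::-1]
    cv2.imwrite(f"pics/g2_{n}.png",cv2.resize(f,None,fx=5,fy=5,interpolation=2))
E
python3 st.py 666.1 137.1 79.5 9.45
```

```text
t 5.8 tcp [665.8 136.4 124.6] toolx [ 5.e-04 -7.e-04 -1.e+00] jaw yaw deg 9.36 F [-0.13  0.5  -1.52] M [ 0.   -0.15 -0.03] open 0.668 q [ 0.11  0.66  1.5  -0.    0.98 -0.06]
[[141.73413536 260.74562484]
 [140.48818361 256.87062313]]
t 5.85 tcp [665.9 136.5 124.7] toolx [ 7.e-04 -7.e-04 -1.e+00] jaw yaw deg 9.36 F [-0.36  0.31 -1.6 ] M [-0.05 -0.12  0.01] open 0.664 q [ 0.11  0.66  1.5  -0.    0.98 -0.06]
offset [ 0.008  0.026 -1.808] yaw units 0.014 alt -29.986
```

View pics/g2_side.png

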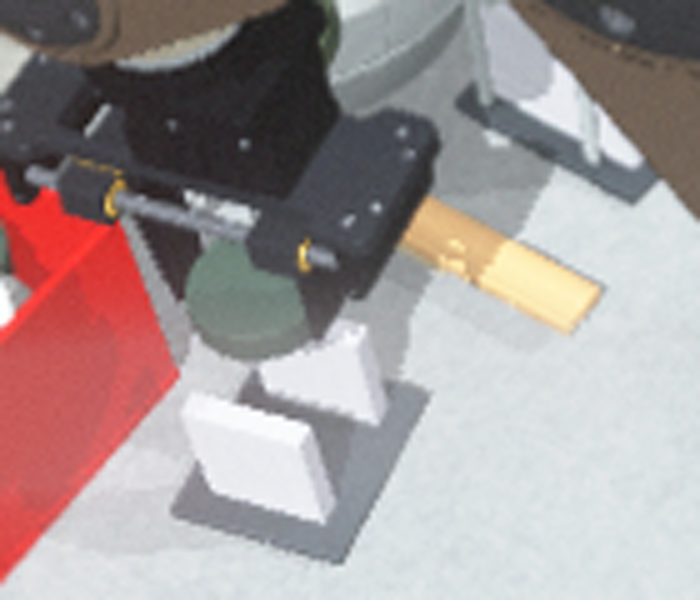

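Run:
```python
from fit import *
for z in (0,60,80,100,120): print(z,back(C["top"][0],[(188,112),(189,128)],z)[:,:2].round(0).tolist(),back(C["side"][0],[(103,228),(124,271)],z)[:,:2].round(0).tolist())
```

```text
0 [[802.0, 134.0], [752.0, 131.0]] [[906.0, 36.0], [763.0, 121.0]]
60 [[777.0, 120.0], [729.0, 117.0]] [[858.0, 68.0], [725.0, 148.0]]
80 [[769.0, 116.0], [721.0, 113.0]] [[843.0, 79.0], [712.0, 157.0]]
100 [[760.0, 111.0], [714.0, 108.0]] [[827.0, 89.0], [699.0, 166.0]]
120 [[752.0, 107.0], [706.0, 104.0]] [[811.0, 100.0], [686.0, 175.0]]
```

The slice is level between the fingers above the stand. The red box (front face at x≈757, about 100 mm high) stays clear. Lowering.

Request:
apply_moves:
  offset:
    - [0,0.02,-0.3]
    - [0,0.02,-0.8]
    - [0,0.02,-1.2]
    - [0,0.02,-1.5]
    - [0,0.02,-1.65]
    - [0,0.02,-1.74]
    - [0,0.02,-1.8]
    - [0,0.02,-1.82]
    - [0,0.02,-1.82]
    - [0,0.02,-1.82]
  yaw: [0,0,0,0,0,0,0,0,0,0]
  jaw: [1,1,1,1,1,1,1,1,1,1]

```text
t: 7.1
eef_pos: [666.0, 137.0, 79.6]
tcp_rot: [0.893, 1.569, -0.515]
ft_force: [-0.7, -0.3, 3.3]
opening: 0.666
```

```bash
python3 st.py
```

```text
t 7.1 tcp [666.  137.   79.6] toolx [ 1.2e-03 -7.0e-04 -1.0e+00] jaw yaw deg 9.36 F [-0.7  -0.29  3.29] M [-0.02  0.15 -0.06] open 0.666 q [ 0.11  0.71  1.54 -0.    0.9  -0.06]
```

Request:
apply_moves:
  offset:
    - [0,0,0]
    - [0,0,0]
    - [0,0,0]
    - [0,0,0]
    - [0,0,0]
    - [0,0,0.5]
    - [0,0,1.5]
    - [0,0,2.5]
    - [0,0,3.5]
    - [0,0,4]
  yaw: [0,0,0,0,0,0,0,0,0,0]
  jaw: [-1,-1,-1,-1,-1,-1,-1,-1,-1,-1]

```text
t: 8.35
eef_pos: [666.4, 137.1, 181.8]
tcp_rot: [1.299, 1.567, -0.108]
ft_force: [0.5, -0.8, 0.4]
opening: 0.997
```

```bash
python3 st.py 480 358.7 190 91.5
```

```text
t 8.35 tcp [666.4 137.1 181.8] toolx [ 3.6e-03 -4.0e-04 -1.0e+00] jaw yaw deg 9.36 F [ 0.46 -0.84  0.41] M [-0.03 -0.15  0.04] open 0.997 q [ 0.11  0.6   1.45 -0.    1.09 -0.06]
offset [-7.455  8.866  0.328] yaw units 13.689 alt -16.311
```

Request:
apply_moves:
  offset:
    - [-0.7,0.9,0]
    - [-1.4,1.8,0]
    - [-2.1,2.7,0]
    - [-2.8,3.6,0]
    - [-3.5,4.5,0]
    - [-4.2,5.4,0]
    - [-4.9,6.3,0]
    - [-5.6,7.2,0]
    - [-6.4,8.0,0]
    - [-7.14,8.87,0]
    - [-7.14,8.87,0]
    - [-7.14,8.87,0]
    - [-7.14,8.87,-1.5]
    - [-7.14,8.87,-2.5]
    - [-7.14,8.87,-2.5]
  yaw: [1.4,2.8,4.2,5.6,7,8.4,9.8,11.2,12.6,13.69,13.69,13.69,13.69,13.69,13.69]
  jaw: [-1,-1,-1,-1,-1,-1,-1,-1,-1,-1,-1,-1,-1,-1,-1]

```text
t: 10.22
eef_pos: [487.9, 357.6, 117.8]
tcp_rot: [2.378, 1.568, 2.403]
ft_force: [-0.6, -0.5, 0.5]
opening: 1.0
```

```bash
python3 - <<'E'
from st import *; from h import *
import pickle
C={}
for n in("top","side"):
    c=env.read_camera(n); f=c["frame"]; pickle.dump((cam(c),f),open(n+"2.pkl","wb"))
    if n=="top": g=f[110:260,80:230]
    else: g=f[230:420,70:270]
    cv2.imwrite(f"pics/g3_{n}.png",cv2.resize(g[:,:,::-1],None,fx=3.1 if n=="side" else 4,fy=3.1 if n=="side" else 4,interpolation=2))
E
python3 st.py 487.7 359.1 23 91.5
```

```text
t 10.32 tcp [488.6 358.4 119.9] toolx [ 0.0013  0.0037 -1.    ] jaw yaw deg 91.42 F [0.52 0.3  0.16] M [ 0.1  -0.09  0.01] open 0.999 q [ 0.52  0.57  1.71  0.    0.86 -1.07]
offset [-0.037  0.027 -3.878] yaw units 0.014 alt -29.986
```

View pics/g3_side.png

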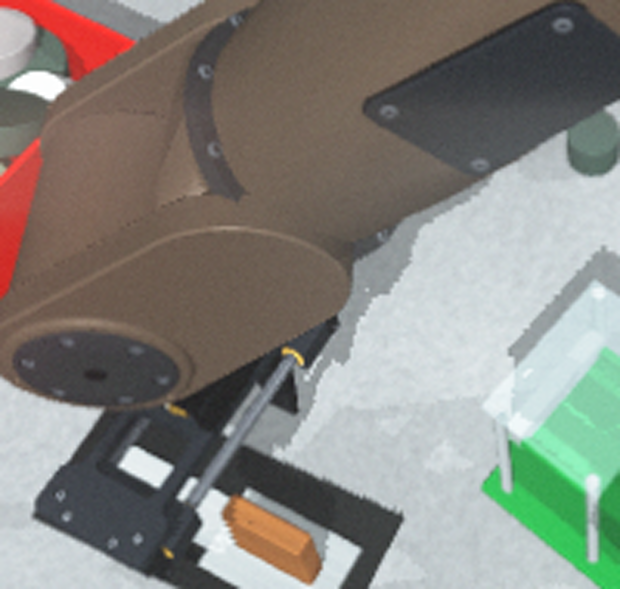

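View pics/g3_top.png

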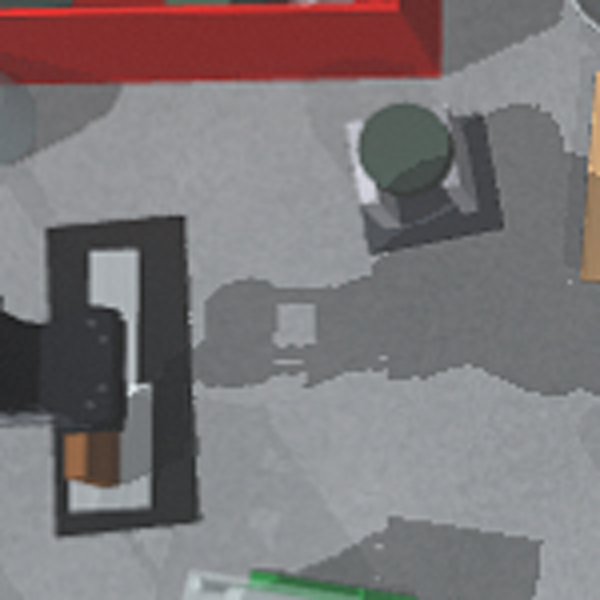

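The slice lies on the stand, centred over it (top crop (405,148)). The fingers straddle the paddle handle. Descending to grip.

Request:
apply_moves:
  offset:
    - [-0.03,0.03,-1]
    - [-0.03,0.03,-2.2]
    - [-0.03,0.03,-3.2]
    - [-0.03,0.03,-3.7]
    - [-0.03,0.03,-3.88]
    - [-0.03,0.03,-3.88]
    - [-0.03,0.03,-3.88]
    - [-0.03,0.03,-3.88]
    - [-0.03,0.03,-3.88]
    - [-0.03,0.03,-3.88]
    - [-0.03,0.03,-3.88]
    - [-0.03,0.03,-3.88]
    - [-0.03,0.03,-3.88]
    - [-0.03,0.03,-3.88]
  yaw: [0,0,0,0,0,0,0,0,0,0,0,0,0,0]
  jaw: [-1,-1,-1,-1,-1,-1,1,1,1,1,1,1,1,1]

```text
t: 12.08
eef_pos: [487.9, 359.2, 22.9]
tcp_rot: [1.201, 1.567, 1.225]
ft_force: [-0.8, -0.1, -0.0]
opening: 0.218
```

Run:
```python
from st import *; from h import *
import pickle
st()
c,_=pickle.load(open("top2.pkl","rb")); print("slice",back(c,[(181.2,147)],93))
```

```text
t 12.07 tcp [487.9 359.2  22.9] toolx [ 0.0013  0.0037 -1.    ] jaw yaw deg 91.42 F [-0.76 -0.05 -0.01] M [ 0.06 -0.09  0.02] open 0.218 q [ 0.52  0.7   1.77  0.    0.67 -1.07]
slice [[662.33627471 130.88721648  93.        ]]
```

Request:
apply_moves:
  offset:
    - [0,0,0]
    - [0,0,0]
    - [0,0,0]
    - [0,0,0]
    - [0,0,0.1]
    - [0,0,0.5]
    - [0,0,1.0]
    - [0,0,1.6]
    - [0,0,1.9]
    - [0,0,2.0]
    - [0,0,2.0]
    - [0,0,2.0]
  yaw: [0,0,0,0,0,0,0,0,0,0,0,0]
  jaw: [1,1,1,1,1,1,1,1,1,1,1,1]

```text
t: 13.58
eef_pos: [487.7, 359.1, 72.5]
tcp_rot: [1.35, 1.567, 1.375]
ft_force: [-0.1, 0.3, -3.5]
opening: 0.165
```

Run:
```python
from st import *; from h import *
import pickle
st()
for n in("top","side"):
    c=env.read_camera(n); f=c["frame"]; pickle.dump((cam(c),f),open(n+"3.pkl","wb"))
    k=4
    g=f[110:260,80:230] if n=="top" else f[270:420,60:210]
    cv2.imwrite(f"pics/g4_{n}.png",cv2.resize(g[:,:,::-1],None,fx=4,fy=4,interpolation=2))
```

```text
t 13.57 tcp [487.7 359.1  72.5] toolx [ 7.0e-04  3.3e-03 -1.0e+00] jaw yaw deg 91.42 F [-0.12  0.28 -3.51] M [ 0.1  -0.06 -0.03] open 0.165 q [ 0.52  0.63  1.74  0.    0.77 -1.07]
```

View pics/g4_top.png

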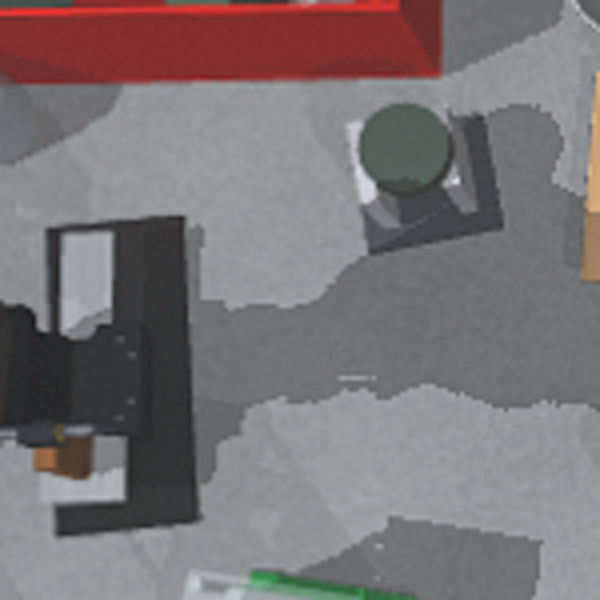

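View pics/g4_side.png

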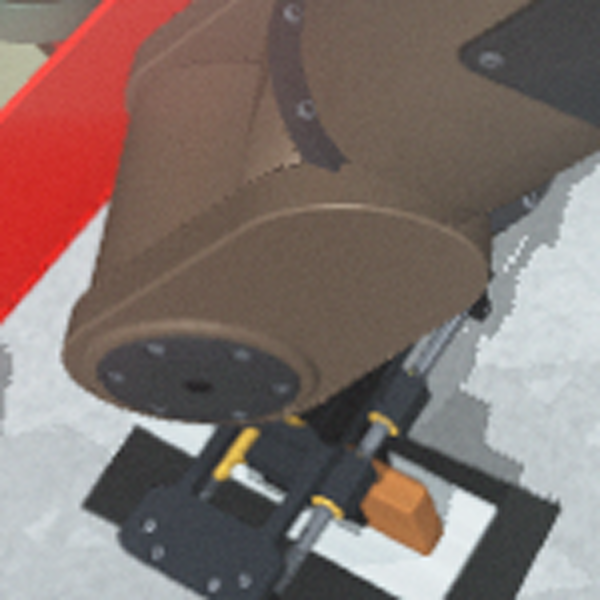

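Run:
```python
from h import *
import pickle
c,f=pickle.load(open("top3.pkl","rb"))
a=np.linspace(0,2*np.pi,60)
S=6;ox,oy=155,120
im=cv2.resize(f[oy:oy+60,ox:ox+60,::-1],None,fx=9,fy=9,interpolation=2)
for (x,y,col) in((666,137,(0,0,255)),(664,131.5,(255,255,0))):
    p=proj(c,np.c_[x+32*np.cos(a),y+32*np.sin(a),0*a+93]); p=((p-[ox,oy]+.5)*9-.5).round().astype(int)
    cv2.polylines(im,[p.reshape(-1,1,2)],True,col,1)
from ov import S as M
for q,w in M["stand"]:
    p=proj(c,place([q,w],666.1,137.1,.165)); p=((p-[ox,oy]+.5)*9-.5).round().astype(int); cv2.line(im,tuple(map(int,p[0])),tuple(map(int,p[1])),(0,255,0),1)
cv2.imwrite("pics/sl.png",im)
```

```text
(no output)
```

View pics/sl.png

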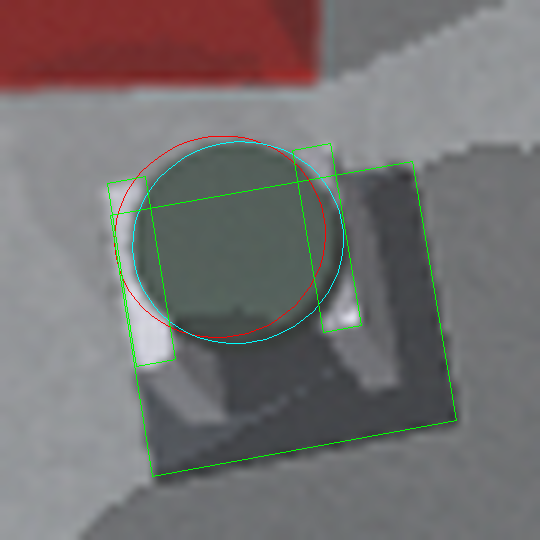

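Request:
apply_moves:
  offset:
    - [0,-0.2,0.5]
    - [0,-0.6,1.0]
    - [0,-1.4,1.5]
    - [0,-2.3,1.5]
    - [0,-3.3,1.5]
    - [-0.1,-4.3,1.5]
    - [-0.1,-5.3,1.5]
    - [-0.1,-6.3,1.5]
    - [-0.1,-7.3,1.5]
    - [-0.1,-8.3,1.5]
    - [-0.19,-9.2,1.5]
    - [-0.19,-9.9,1.5]
    - [-0.19,-10.2,1.5]
    - [-0.19,-10.2,1.2]
    - [-0.19,-10.2,0.6]
    - [-0.19,-10.2,0.1]
    - [-0.19,-10.2,-0.14]
    - [-0.19,-10.2,-0.14]
    - [-0.19,-10.2,-0.14]
  yaw: [0,0,0.1,0.2,0.3,0.4,0.5,0.7,0.9,1.1,1.25,1.34,1.34,1.34,1.34,1.34,1.34,1.34,1.34]
  jaw: [1,1,1,1,1,1,1,1,1,1,1,1,1,1,1,1,1,1,1]

```text
t: 16.05
eef_pos: [483.1, 104.2, 69.2]
tcp_rot: [1.248, 1.567, 1.414]
ft_force: [0.5, 0.5, -3.9]
opening: 0.17
```

```bash
cat > snap.py <<'E'
import sys,pickle
from st import *; from h import *
from ov import S as M
def snap(tag,crops,sc,padz=None,slice_=None,fixed=True):
    s,Mx,y=st(); yaw=y-np.pi/2; e=s["eef_pos"]
    px,py=e[0]-8.2*np.cos(yaw),e[1]-8.2*np.sin(yaw); pz=e[2]-18.9
    out={}
    for n,(a,b,l,r) in crops.items():
        c=env.read_camera(n); cc=cam(c); f=c["frame"]; pickle.dump((cc,f),open(f"{tag}_{n}.pkl","wb"))
        for ov in(0,1):
            k=sc; im=cv2.resize(f[a:b,l:r,::-1],None,fx=k,fy=k,interpolation=2)
            if ov:
                for nm,po,col in(("paddle",(px,py,yaw,pz),(0,0,255)),("stand",(666.1,137.1,.165,0),(0,255,0)),("station",(666,-136,-.1,0),(0,255,0))):
                    for q,w in M[nm]:
                        p=proj(cc,place([q,w],*po)); p=((p-[l,a]+.5)*k-.5).round().astype(int); cv2.line(im,tuple(map(int,p[0])),tuple(map(int,p[1])),col,1,cv2.LINE_AA)
            out[n,ov]=im
        cv2.imwrite(f"pics/{tag}_{n}.png",np.hstack([out[n,0],out[n,1]]) if 2*out[n,0].shape[1]<=800 else out[n,1])
E
python3 - <<'E'
from snap import *
snap("p1",{"top":(125,225,150,250),"side":(230,330,80,180)},4)
E
```

```text
t 16.05 tcp [483.1 104.2  69.2] toolx [ 5.0e-04  3.4e-03 -1.0e+00] jaw yaw deg 99.47 F [ 0.52  0.46 -3.89] M [ 0.11 -0.07  0.02] open 0.17 q [ 0.08  0.52  2.02  0.01  0.6  -1.66]
```

View pics/p1_top.png

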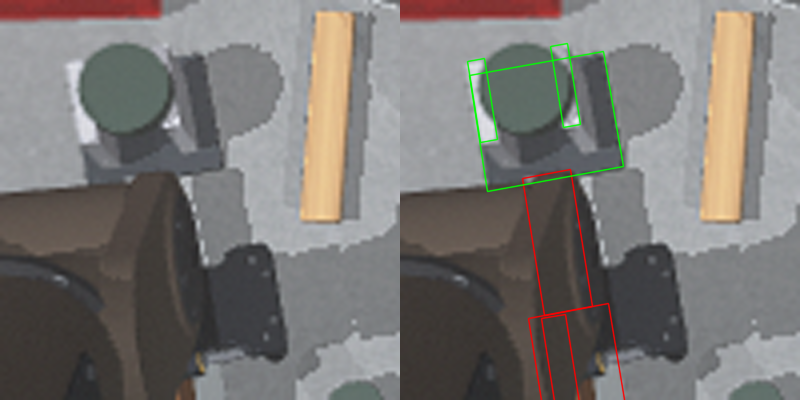

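View pics/p1_side.png

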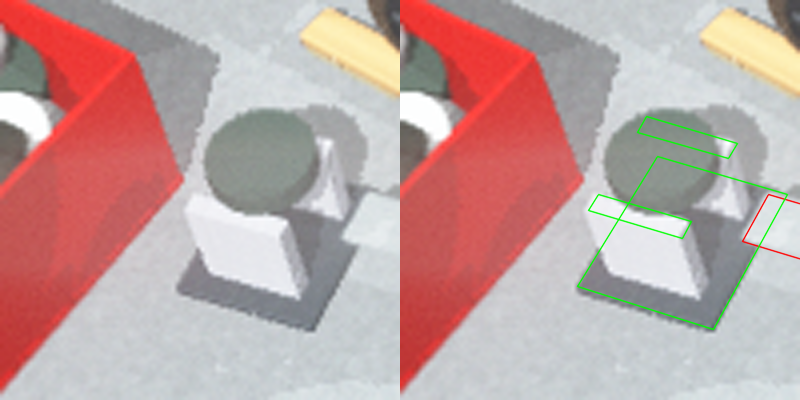

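```bash
cat > slfit.py <<'E'
from h import *
import pickle
a=np.linspace(0,2*np.pi,90)
def mask(f,box):
    aa,b,l,r=box; hsv=cv2.cvtColor(f,cv2.COLOR_RGB2HSV)
    m=((hsv[:,:,0]>50)&(hsv[:,:,0]<100)&(hsv[:,:,1]>30)&(hsv[:,:,2]<135)).astype(np.uint8); o=np.zeros_like(m); o[aa:b,l:r]=m[aa:b,l:r]
    n,lab,st,_=cv2.connectedComponentsWithStats(o); return lab==1+np.argmax(st[1:,4])
def render(c,x,y,z,shape=(420,560)):
    p=proj(c,np.vstack([np.c_[x+32*np.cos(a),y+32*np.sin(a),0*a+h] for h in(z,z+18)]))
    h=cv2.convexHull((p*16+.0).round().astype(np.int32)); im=np.zeros((420,560),np.uint8); cv2.fillConvexPoly(im,h,1,shift=4); return im>0
def ext(m):
    ys,xs=np.nonzero(m); return np.array([xs.mean(),ys.mean()]),m.sum()
def fit(c,m,z,x,y):
    for _ in range(8):
        e=ext(m)[0]-ext(render(c,x,y,z))[0]
        p=proj(c,[(x,y,z+9)])[0]; d=back(c,[p+e],z+9)[0]; x,y=d[:2]
    return x,y,ext(m)[1],ext(render(c,x,y,z))[1]
E
python3 - <<'E'
from slfit import *
for n,b in(("top",(130,160,160,200)),("side",(250,290,125,165))):
    c,f=pickle.load(open(f"p1_{n}.pkl","rb")); m=mask(f,b); print(n,fit(c,m,75,665,132))
c,f=pickle.load(open("top3.pkl","rb")); print(fit(c,mask(f,(130,165,160,200)),75,665,132))
E
```

```text
top (np.float64(665.2289959140701), np.float64(133.7182011361408), np.int64(248), np.int64(507))Traceback (most recent call last):
  File "<stdin>", line 3, in <module>
  File "slfit.py", line 7, in mask
    n,lab,st,_=cv2.connectedComponentsWithStats(o); return lab==1+np.argmax(st[1:,4])
                                                                  ~~~~~~~~~^^^^^^^^^^
    return _wrapfunc(a, 'argmax', axis=axis, out=out, **kwds)
    return bound(*args, **kwds)
ValueError: attempt to get argmax of an empty sequence
```

```bash
cat >> slfit.py <<'E'
def fitbox(c,z,x,y,box):  # box l,r,t,b px edges (nan to skip)
    def res(v):
        p=proj(c,np.vstack([np.c_[v[0]+32*np.cos(a),v[1]+32*np.sin(a),0*a+h] for h in(z,z+18)]))
        q=np.array([p[:,0].min(),p[:,0].max(),p[:,1].min(),p[:,1].max()])-box
        return q[~np.isnan(q)]
    s=least_squares(res,[x,y]); return s.x.round(1),res(s.x).round(2)
E
python3 - <<'E'
from slfit import *
for n,o,b in(("top",(150,125),(78,173,42,134)),("side",(80,230),(204,321,107,214))):
    c,f=pickle.load(open(f"p1_{n}.pkl","rb")); l,r,t,bb=[v/4-.5 for v in b]
    print(n,fitbox(c,75,665,132,np.array([l+o[0],r+o[0],t+o[1],bb+o[1]])))
E
```

```text
top (array([666.6, 133.7]), array([-0.52,  0.53, -0.63,  0.62]))
side (array([668.5, 132.2]), array([-0.07,  0.07, -0.26,  0.23]))
```

Request:
apply_moves:
  offset:
    - [0.2,0.03,0]
    - [0.6,0.1,0]
    - [1.1,0.18,0]
    - [1.6,0.27,0]
    - [2.1,0.35,0]
    - [2.6,0.43,0]
    - [3.0,0.5,0]
    - [3.24,0.54,0]
    - [3.24,0.54,0]
    - [3.24,0.54,0]
    - [3.24,0.54,0.3]
    - [3.24,0.54,0.55]
    - [3.24,0.54,0.65]
    - [3.24,0.54,0.7]
  yaw: [0,0,0,0,0,0,0,0,0,0,0,0,0,0]
  jaw: [1,1,1,1,1,1,1,1,1,1,1,1,1,1]

```text
t: 17.9
eef_pos: [564.2, 117.7, 87.2]
tcp_rot: [1.052, 1.567, 1.217]
ft_force: [0.4, 0.1, -3.4]
opening: 0.167
```

Run:
```python
from snap import *
snap("p2",{"top":(125,225,150,250),"side":(230,330,80,180)},4)
```

```text
t 17.9 tcp [564.2 117.7  87.2] toolx [ 0.0013  0.0035 -1.    ] jaw yaw deg 99.46 F [ 0.36  0.14 -3.36] M [ 0.09 -0.05  0.04] open 0.167 q [ 0.09  0.58  1.81  0.    0.75 -1.65]
```

View pics/p2_side.png

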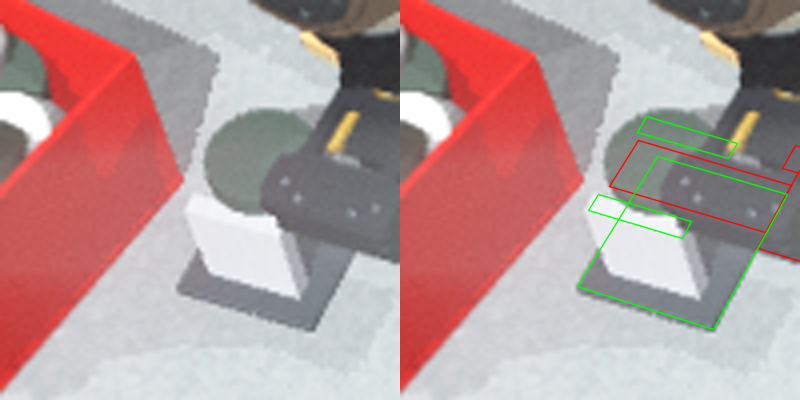

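The blade is under the slice and clear of the ledges, and the slice hasn't moved. Lifting slowly.

Request:
apply_moves:
  offset:
    - [0,0,0.05]
    - [0,0,0.1]
    - [0,0,0.15]
    - [0,0,0.2]
    - [0,0,0.27]
    - [0,0,0.36]
    - [0,0,0.48]
    - [0,0,0.62]
    - [0,0,0.76]
    - [0,0,0.88]
    - [0,0,0.96]
    - [0,0,1.0]
    - [0,0,1.0]
    - [0,0,1.0]
    - [0,0,1.0]
  yaw: [0,0,0,0,0,0,0,0,0,0,0,0,0,0,0]
  jaw: [1,1,1,1,1,1,1,1,1,1,1,1,1,1,1]

```text
t: 19.88
eef_pos: [564.1, 117.7, 111.9]
tcp_rot: [1.175, 1.567, 1.34]
ft_force: [0.6, -0.9, -5.6]
opening: 0.165
```

Run:
```python
from snap import *
snap("p3",{"top":(125,225,150,250),"side":(230,330,80,180)},4)
```

```text
t 19.88 tcp [564.1 117.7 111.9] toolx [ 8.0e-04  3.5e-03 -1.0e+00] jaw yaw deg 99.46 F [ 0.59 -0.89 -5.56] M [0.07 0.03 0.05] open 0.165 q [ 0.09  0.55  1.79  0.    0.81 -1.65]
```

View pics/p3_side.png

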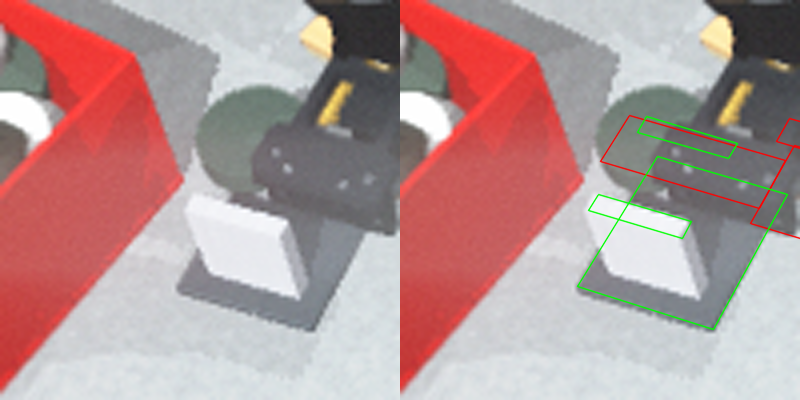

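View pics/p3_top.png

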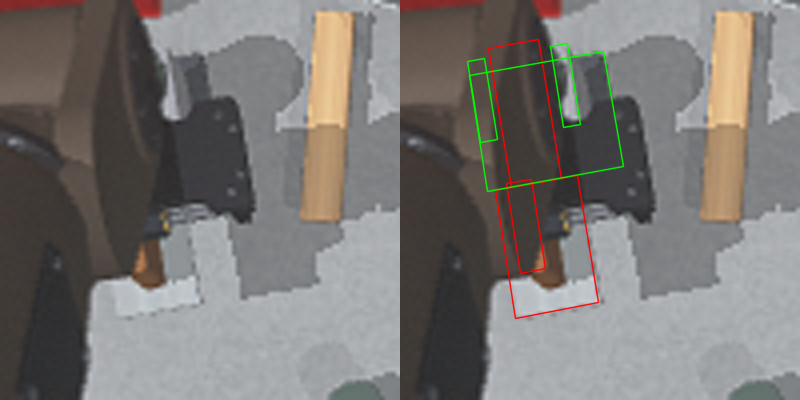

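Request:
apply_moves:
  offset:
    - [-0.16,-0.03,0]
    - [-0.47,-0.08,0]
    - [-0.95,-0.16,0]
    - [-1.5,-0.25,0]
    - [-2.05,-0.34,0]
    - [-2.53,-0.42,0]
    - [-2.92,-0.49,0]
    - [-3.24,-0.54,0]
    - [-3.43,-0.57,0]
    - [-3.55,-0.59,0]
    - [-3.55,-0.59,0]
    - [-3.55,-0.59,0]
  yaw: [0,0,0,0,0,0,0,0,0,0,0,0]
  jaw: [1,1,1,1,1,1,1,1,1,1,1,1]

```text
t: 21.48
eef_pos: [475.6, 102.9, 111.9]
tcp_rot: [1.109, 1.567, 1.274]
ft_force: [-0.4, -0.4, -5.1]
opening: 0.164
```

Run:
```python
from snap import *
snap("p4",{"side":(230,330,100,200)},4)
go(473.2,-114.8,110.5,84.27)
```

```text
t 21.48 tcp [475.6 102.9 111.9] toolx [ 0.0011  0.0035 -1.    ] jaw yaw deg 99.46 F [-0.4  -0.42 -5.06] M [ 0.1   0.03 -0.04] open 0.164 q [ 0.08  0.44  2.    0.01  0.69 -1.66]
t 21.52 tcp [475.6 102.9 111.9] toolx [ 0.0011  0.0035 -1.    ] jaw yaw deg 99.46 F [ 0.   -0.2  -5.55] M [ 0.08  0.07 -0.04] open 0.169 q [ 0.08  0.44  2.    0.01  0.69 -1.66]
offset [-0.097 -8.708 -0.056] yaw units -2.532 alt 27.468
```

View pics/p4_side.png

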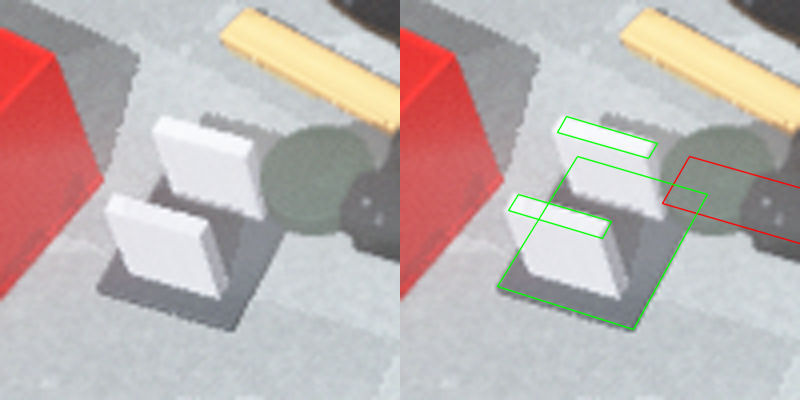

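Request:
apply_moves:
  offset:
    - [0,-0.12,0]
    - [0,-0.35,0]
    - [0,-0.7,0]
    - [0,-1.2,0]
    - [0,-1.8,0]
    - [0,-2.4,0]
    - [-0.05,-3.0,0]
    - [-0.05,-3.6,0]
    - [-0.05,-4.2,0]
    - [-0.05,-4.8,0]
    - [-0.05,-5.4,0]
    - [-0.05,-6.0,0]
    - [-0.1,-6.6,0]
    - [-0.1,-7.2,0]
    - [-0.1,-7.7,0]
    - [-0.1,-8.1,0]
    - [-0.1,-8.4,0]
    - [-0.1,-8.6,0]
    - [-0.1,-8.7,0]
    - [-0.1,-8.7,0]
  yaw: [-0.03,-0.1,-0.2,-0.35,-0.52,-0.7,-0.87,-1.05,-1.22,-1.4,-1.57,-1.75,-1.92,-2.1,-2.24,-2.36,-2.45,-2.5,-2.53,-2.53]
  jaw: [1,1,1,1,1,1,1,1,1,1,1,1,1,1,1,1,1,1,1,1]

```text
t: 24.02
eef_pos: [473.1, -114.5, 111.9]
tcp_rot: [1.134, 1.567, 1.034]
ft_force: [0.5, 0.5, -5.4]
opening: 0.166
```

Run:
```python
from snap import *
snap("p5",{"top":(110,210,240,340),"side":(150,250,170,270)},4)
```

```text
t 24.02 tcp [ 473.1 -114.5  111.9] toolx [ 0.0019  0.0031 -1.    ] jaw yaw deg 84.29 F [ 0.48  0.5  -5.41] M [0.08 0.1  0.01] open 0.166 q [-0.38  0.44  2.    0.01  0.7  -1.85]
```

View pics/p5_side.png

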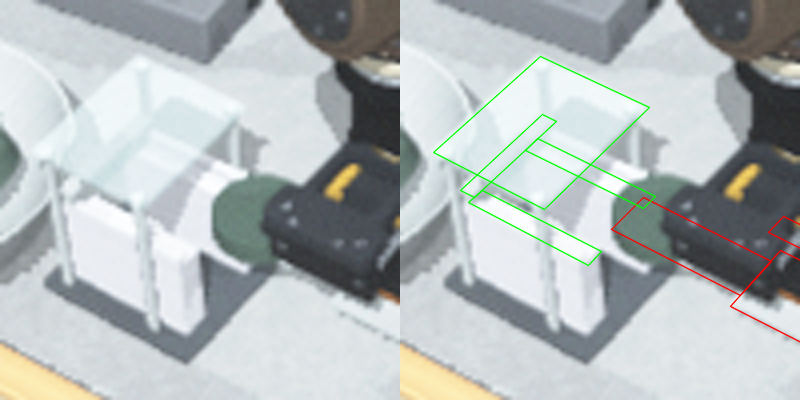

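View pics/p5_top.png

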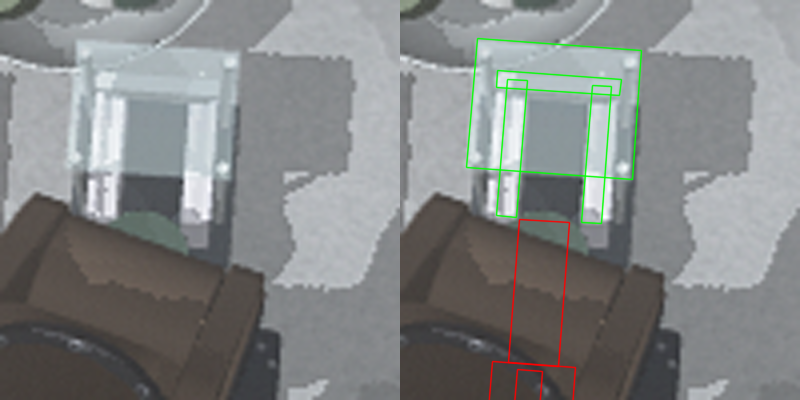

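Slice level on the paddle in front of the station. The station's yaw is uncertain in my fit, so I'll fit the ledge edges sub-pixel.

Run:
```python
from h import *
import pickle
fr=[pickle.load(open(n,"rb")) for n in("top.pkl","top3.pkl","p1_top.pkl") ]
c=fr[0][0]; f=np.mean([x[1].astype(float) for x in fr[:2]],0)
g=cv2.GaussianBlur(f.mean(2),(1,5),0) if False else f.mean(2)
def sub(row,lo,hi,sign):
    p=g[row,lo:hi]; d=np.diff(p)*sign; i=d.argmax()
    j=np.arange(max(0,i-2),min(len(d),i+3)); w=np.clip(d[j],0,None); return lo+(j*w).sum()/w.sum()+.5, d[i]
for nm,lo,hi,sg,yy in(("Linner",266,276,-1,23),("Rinner",282,292,1,-23)):
    pts=[]
    for r in range(136,164):
        x,s=sub(r,lo,hi,sg)
        if s>15: pts.append((x,r))
    pts=np.array(pts); W=back(c,pts,75)[:,:2]
    k=np.polyfit(W[:,0],W[:,1],1); e=W[:,1]-np.polyval(k,W[:,0]); ok=abs(e)<2.5; k=np.polyfit(W[ok,0],W[ok,1],1)
    print(nm,len(pts),ok.sum(),"yaw",np.arctan(k[0]).round(4),"y at x=666",np.polyval(k,666).round(1),"y at 630",np.polyval(k,630).round(1),"std",e[ok].std().round(2))
    print(np.c_[pts,W].round(1)[::4].tolist())
```

```text
Linner 28 27 yaw -0.0988 y at x=666 -113.2 y at 630 -109.6 std 0.29
[[270.9, 136.0, 694.4, -116.0], [270.7, 140.0, 682.6, -115.1], [270.1, 144.0, 671.0, -113.4], [269.9, 148.0, 659.3, -112.4], [269.9, 152.0, 647.7, -112.3], [269.2, 156.0, 636.2, -109.9], [268.9, 160.0, 624.6, -108.8]]
Rinner 28 28 yaw -0.1018 y at x=666 -158.3 y at 630 -154.6 std 0.3
[[286.8, 136.0, 693.2, -160.8], [286.6, 140.0, 681.5, -159.9], [286.4, 144.0, 669.8, -159.0], [285.7, 148.0, 658.2, -156.9], [285.6, 152.0, 646.6, -156.1], [285.4, 156.0, 635.0, -155.2], [285.1, 160.0, 623.4, -154.1]]
```

Request:
apply_moves:
  offset:
    - [0.15,-0.02,0]
    - [0.45,-0.05,0]
    - [0.9,-0.09,0]
    - [1.35,-0.14,0]
    - [1.8,-0.18,0]
    - [2.2,-0.22,0]
    - [2.55,-0.26,0]
    - [2.8,-0.28,0]
    - [2.93,-0.3,0]
    - [2.98,-0.3,0]
    - [2.98,-0.3,0]
    - [2.98,-0.3,0]
  yaw: [0,0,0,0,0,0,0,0,0,0,0,0]
  jaw: [1,1,1,1,1,1,1,1,1,1,1,1]

```text
t: 25.62
eef_pos: [547.4, -121.9, 111.9]
tcp_rot: [1.172, 1.567, 1.073]
ft_force: [-0.6, 0.6, -4.7]
opening: 0.166
```

Run:
```python
from snap import *
snap("p6",{"top":(110,180,240,310),"side":(160,240,170,250)},5.7)
```

```text
t 25.62 tcp [ 547.4 -121.9  111.9] toolx [ 0.0017  0.0032 -1.    ] jaw yaw deg 84.29 F [-0.64  0.59 -4.66] M [ 0.09  0.04 -0.02] open 0.166 q [-0.34  0.53  1.83  0.01  0.79 -1.81]
```

View pics/p6_side.png

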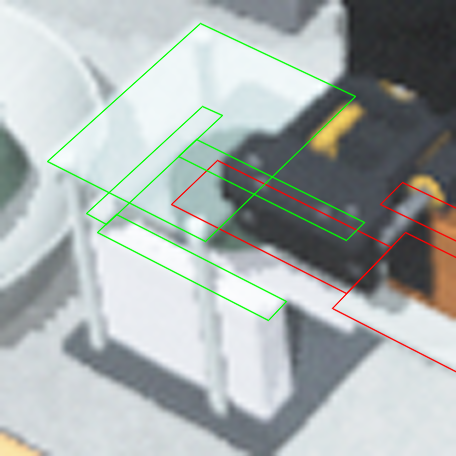

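View pics/p6_top.png

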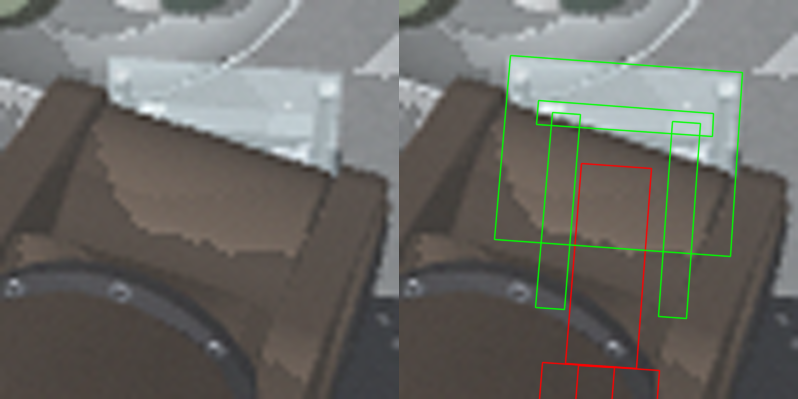

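Run:
```python
from slfit import *
c,f=pickle.load(open("p6_side.pkl","rb")); ox,oy,k=185,165,12
im=cv2.resize(f[oy:oy+48,ox:ox+48,::-1],None,fx=k,fy=k,interpolation=2)
l=cv2.cvtColor(im,cv2.COLOR_BGR2LAB); l[:,:,0]=cv2.createCLAHE(4,(4,4)).apply(l[:,:,0]); im=cv2.cvtColor(l,cv2.COLOR_LAB2BGR); cv2.imwrite("pics/s6a.png",im)
cx,cy=place([(-15.5,.3,0)],666,-135.75,-.1)[0][:2]
for z,col in((97,(0,0,255)),(115,(0,255,255))):
    p=proj(c,np.c_[cx+32*np.cos(a),cy+32*np.sin(a),0*a+z]); p=((p-[ox,oy]+.5)*k-.5).round().astype(int); cv2.polylines(im,[p.reshape(-1,1,2)],True,col,1)
cv2.imwrite("pics/s6.png",im)
```

```text
(no output)
```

View pics/s6.png

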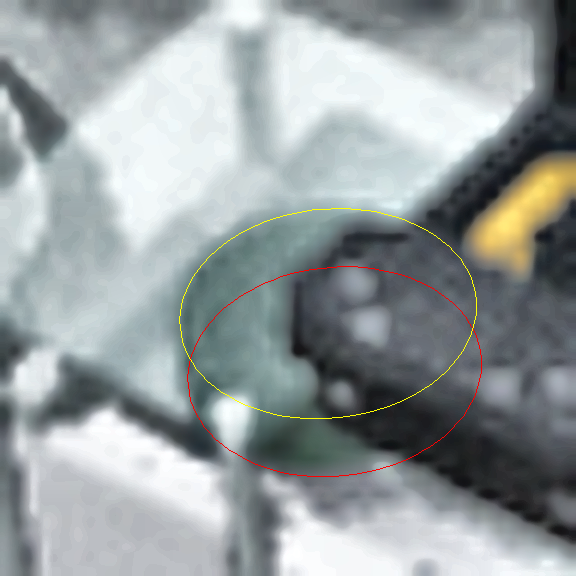

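The slice is at the predicted place under the guard, centred and level. Next I'll set it down about 15 mm short, move the blade back 12 mm under it so the tip can't hit the stop, then lift slightly and slide it home.

Request:
apply_moves:
  offset:
    - [0,0,-0.15]
    - [0,0,-0.35]
    - [0,0,-0.52]
    - [0,0,-0.64]
    - [0,0,-0.72]
    - [0,0,-0.78]
    - [0,0,-0.83]
    - [0,0,-0.88]
    - [0,0,-0.93]
    - [0,0,-0.98]
    - [0,0,-1.04]
    - [0,0,-1.12]
    - [0,0,-1.2]
    - [0,0,-1.2]
    - [-0.1,0.01,-1.2]
    - [-0.25,0.02,-1.2]
    - [-0.4,0.04,-1.2]
    - [-0.48,0.05,-1.2]
    - [-0.48,0.05,-1.2]
  yaw: [0,0,0,0,0,0,0,0,0,0,0,0,0,0,0,0,0,0,0]
  jaw: [1,1,1,1,1,1,1,1,1,1,1,1,1,1,1,1,1,1,1]

```text
t: 28.1
eef_pos: [535.4, -120.6, 82.0]
tcp_rot: [1.125, 1.567, 1.026]
ft_force: [0.2, -0.4, -3.6]
opening: 0.165
```

```bash
cat > sv.py <<'E'
from slfit import *
def view(tag,sx,sy,zb,out):
    c,f=pickle.load(open(f"{tag}_side.pkl","rb")); ox,oy,k=185,165,12
    im=cv2.resize(f[oy:oy+48,ox:ox+48,::-1],None,fx=k,fy=k,interpolation=2)
    l=cv2.cvtColor(im,cv2.COLOR_BGR2LAB); l[:,:,0]=cv2.createCLAHE(4,(4,4)).apply(l[:,:,0]); im=cv2.cvtColor(l,cv2.COLOR_LAB2BGR)
    cx,cy=place([(sx,sy,0)],666,-135.75,-.1)[0][:2]
    for z,col in((zb,(0,0,255)),(zb+18,(0,255,255))):
        p=proj(c,np.c_[cx+32*np.cos(a),cy+32*np.sin(a),0*a+z]); p=((p-[ox,oy]+.5)*k-.5).round().astype(int); cv2.polylines(im,[p.reshape(-1,1,2)],True,col,1)
    cv2.imwrite(out,im)
E
python3 - <<'E'
from snap import *
snap("p7",{"side":(160,240,170,250)},5)
from sv import *; view("p7",-15.5,.3,75,"pics/s7.png")
E
```

```text
t 28.1 tcp [ 535.4 -120.6   82. ] toolx [ 0.0019  0.0031 -1.    ] jaw yaw deg 84.29 F [ 0.24 -0.38 -3.62] M [ 0.04 -0.12  0.01] open 0.165 q [-0.34  0.56  1.88  0.01  0.71 -1.82]
```

View pics/s7.png

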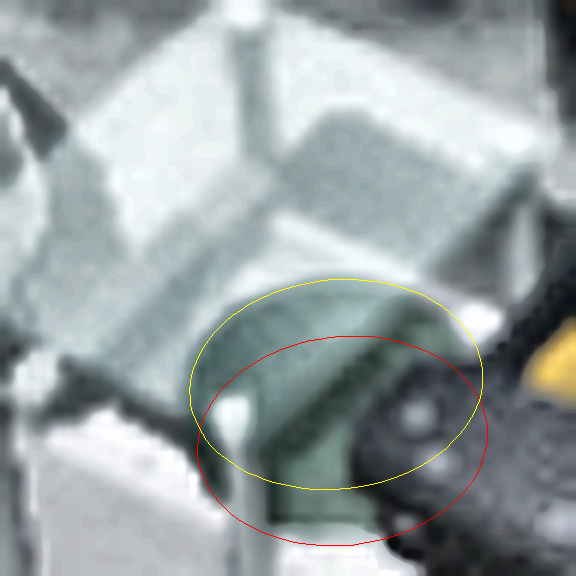

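Request:
apply_moves:
  offset:
    - [0,0,0.12]
    - [0,0,0.22]
    - [0,0,0.28]
    - [0,0,0.33]
    - [0,0,0.38]
    - [0,0,0.43]
    - [0,0,0.47]
    - [0,0,0.47]
    - [0.05,0,0.47]
    - [0.13,-0.01,0.47]
    - [0.22,-0.02,0.47]
    - [0.31,-0.03,0.47]
    - [0.4,-0.04,0.47]
    - [0.45,-0.05,0.47]
    - [0.48,-0.05,0.47]
    - [0.48,-0.05,0.47]
    - [0.48,-0.05,0.47]
  yaw: [0,0,0,0,0,0,0,0,0,0,0,0,0,0,0,0,0]
  jaw: [1,1,1,1,1,1,1,1,1,1,1,1,1,1,1,1,1]

```text
t: 30.28
eef_pos: [547.5, -121.9, 93.7]
tcp_rot: [1.108, 1.567, 1.009]
ft_force: [-0.6, 0.7, -5.5]
opening: 0.17
```

Run:
```python
from snap import *
snap("p8",{"side":(160,240,170,250)},5)
from sv import *; view("p8",-3.5,.3,79,"pics/s8.png")
```

```text
t 30.27 tcp [ 547.5 -121.9   93.7] toolx [ 0.002   0.0031 -1.    ] jaw yaw deg 84.3 F [-0.58  0.67 -5.46] M [0.14 0.07 0.04] open 0.17 q [-0.34  0.55  1.84  0.01  0.75 -1.81]
```

View pics/s8.png

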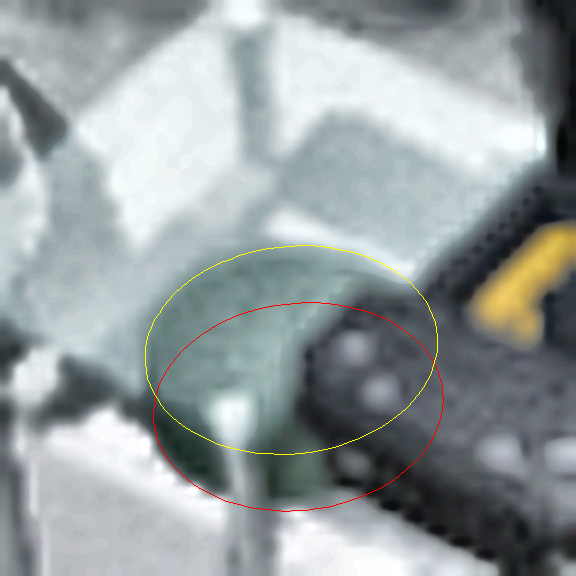

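Request:
apply_moves:
  offset:
    - [0.04,0,0]
    - [0.08,-0.01,0]
    - [0.12,-0.01,0]
    - [0.16,-0.02,0]
    - [0.2,-0.02,0]
    - [0.24,-0.02,0]
    - [0.28,-0.03,0]
    - [0.32,-0.03,0]
    - [0.36,-0.04,0]
    - [0.36,-0.04,0]
    - [0.36,-0.04,0]
  yaw: [0,0,0,0,0,0,0,0,0,0,0]
  jaw: [1,1,1,1,1,1,1,1,1,1,1]

```text
t: 31.7
eef_pos: [556.6, -122.9, 93.7]
tcp_rot: [1.052, 1.567, 0.953]
ft_force: [-0.3, -1.0, -4.4]
opening: 0.169
```

Run:
```python
from snap import *
snap("p9",{"side":(160,240,170,250)},5)
from sv import *; view("p9",0,.3,79,"pics/s9.png")
```

```text
t 31.7 tcp [ 556.6 -122.9   93.7] toolx [ 0.0022  0.003  -1.    ] jaw yaw deg 84.29 F [-0.31 -0.96 -4.36] M [ 0.13  0.1  -0.  ] open 0.169 q [-0.33  0.56  1.82  0.01  0.76 -1.81]
```

View pics/s9.png

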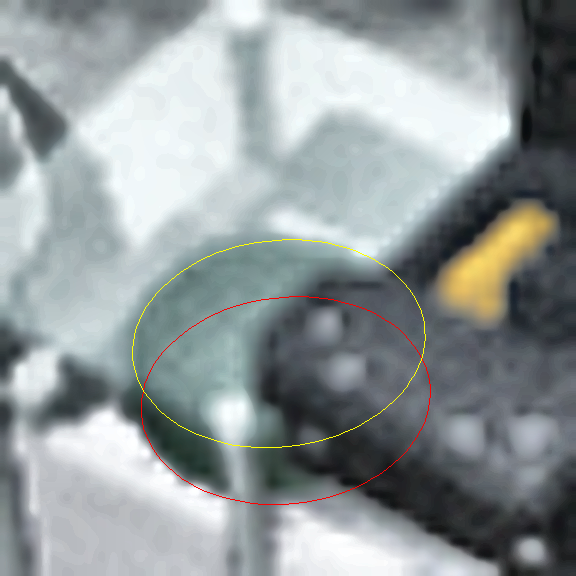

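The slice moved only about 4 mm of the paddle's 9 mm, so it's touching the stop. Lowering and withdrawing.

Request:
apply_moves:
  offset:
    - [0,0,-0.04]
    - [0,0,-0.08]
    - [0,0,-0.12]
    - [0,0,-0.16]
    - [0,0,-0.2]
    - [0,0,-0.25]
    - [0,0,-0.35]
    - [0,0,-0.47]
    - [0,0,-0.5]
    - [0,0,-0.5]
    - [-0.2,0.02,-0.5]
    - [-0.6,0.06,-0.5]
    - [-1.1,0.11,-0.5]
    - [-1.7,0.17,-0.5]
    - [-2.4,0.24,-0.5]
    - [-3.1,0.31,-0.5]
    - [-3.8,0.38,-0.5]
    - [-4.4,0.44,-0.5]
    - [-4.6,0.46,-0.5]
    - [-4.6,0.46,-0.5]
  yaw: [0,0,0,0,0,0,0,0,0,0,0,0,0,0,0,0,0,0,0,0]
  jaw: [1,1,1,1,1,1,1,1,1,1,1,1,1,1,1,1,1,1,1,1]

```text
t: 34.25
eef_pos: [441.6, -111.5, 81.4]
tcp_rot: [0.913, 1.567, 0.813]
ft_force: [-0.3, -0.3, -3.6]
opening: 0.166
```

Run:
```python
from snap import *
snap("p10",{"top":(110,180,240,310),"side":(160,240,170,250)},5.7)
from sv import *; view("p10",0,.3,75,"pics/s10.png")
go(487.9,359.2,72,91.42)
```

```text
t 34.25 tcp [ 441.6 -111.5   81.4] toolx [ 0.0027  0.0028 -1.    ] jaw yaw deg 84.28 F [-0.28 -0.34 -3.61] M [ 0.12 -0.1   0.02] open 0.166 q [-0.39  0.46  2.1   0.01  0.57 -1.87]
t 34.35 tcp [ 442.1 -111.6   81.3] toolx [ 0.0028  0.0028 -1.    ] jaw yaw deg 84.29 F [-0.95 -0.37 -2.88] M [ 0.09 -0.17 -0.  ] open 0.165 q [-0.39  0.46  2.1   0.01  0.57 -1.87]
offset [ 1.833 18.831 -0.374] yaw units 1.188 alt -28.812
```

View pics/s10.png

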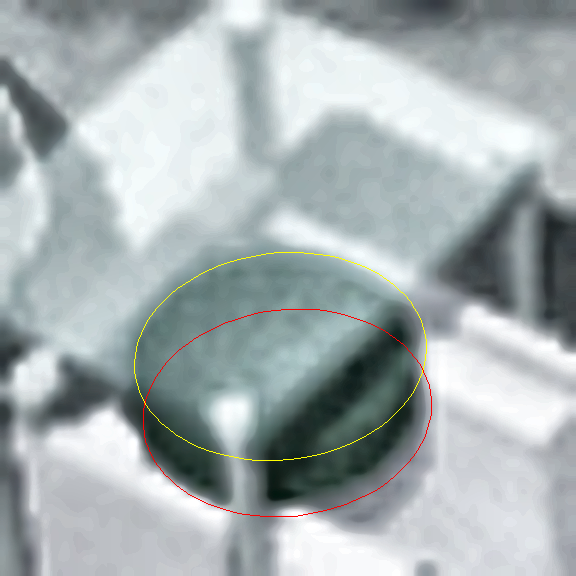

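View pics/p10_top.png

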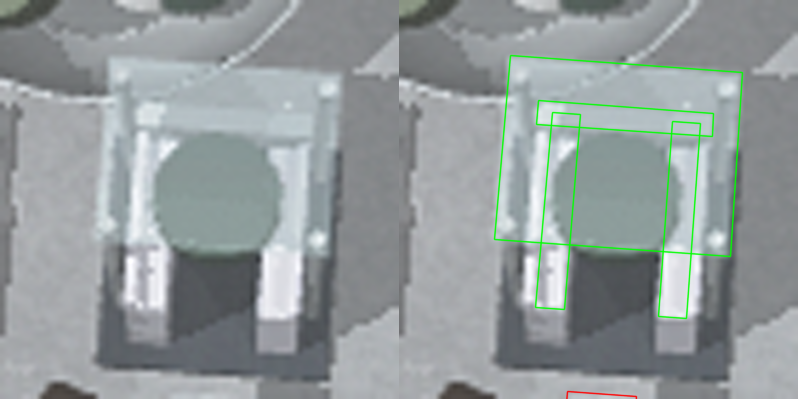

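Run:
```python
from fit import *
c=C["top"][0]
print(back(c,[(126,252),(172,260),(121,287)],132).round(0)[:,:2].tolist(), back(c,[(134,253),(185,260)],8).round(0)[:,:2].tolist())
```

```text
[[376.0, 257.0], [352.0, 141.0], [289.0, 266.0]] [[381.0, 280.0], [357.0, 137.0]]
```

Request:
apply_moves:
  offset:
    - [0.4,0.1,0.3]
    - [1.0,0.5,0.7]
    - [1.6,1.2,0.9]
    - [1.83,2.3,0.9]
    - [1.83,3.6,0.9]
    - [1.83,5.0,0.9]
    - [1.83,6.4,0.9]
    - [1.83,7.8,0.9]
    - [1.83,9.2,0.9]
    - [1.83,10.6,0.9]
    - [1.83,12.0,0.9]
    - [1.83,13.4,0.9]
    - [1.83,14.8,0.9]
    - [1.83,16.2,0.9]
    - [1.83,17.4,0.9]
    - [1.83,18.3,0.9]
    - [1.83,18.7,0.9]
    - [1.83,18.83,0.5]
    - [1.83,18.83,0]
    - [1.83,18.83,-0.4]
  yaw: [0,0,0.1,0.2,0.3,0.4,0.5,0.6,0.7,0.8,0.9,1.0,1.1,1.19,1.19,1.19,1.19,1.19,1.19,1.19]
  jaw: [1,1,1,1,1,1,1,1,1,1,1,1,1,1,1,1,1,1,1,1]

```text
t: 36.85
eef_pos: [487.7, 358.3, 70.1]
tcp_rot: [1.033, 1.568, 1.057]
ft_force: [-0.7, -0.8, -3.0]
opening: 0.166
```

Run:
```python
from snap import *
snap("p11",{"top":(145,245,70,170)},4)
go(487.9,359.2,23,91.42)
```

```text
t 36.85 tcp [487.7 358.3  70.1] toolx [ 0.0013  0.0024 -1.    ] jaw yaw deg 91.39 F [-0.75 -0.84 -3.  ] M [ 0.05 -0.09  0.03] open 0.166 q [ 0.52  0.64  1.74  0.    0.76 -1.07]
t 36.9 tcp [487.3 358.1  69. ] toolx [ 1.0e-04  1.7e-03 -1.0e+00] jaw yaw deg 91.38 F [ 0.09  0.08 -5.  ] M [ 0.06 -0.01 -0.  ] open 0.167 q [ 0.52  0.64  1.74  0.    0.76 -1.07]
offset [ 0.025  0.044 -1.84 ] yaw units 0.006 alt -29.994
```

View pics/p11_top.png

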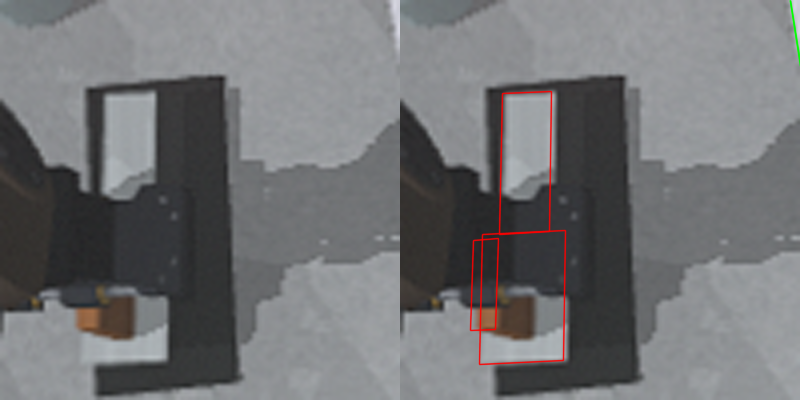

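Request:
apply_moves:
  offset:
    - [0.02,0.04,-0.4]
    - [0.02,0.04,-0.9]
    - [0.02,0.04,-1.3]
    - [0.02,0.04,-1.6]
    - [0.02,0.04,-1.75]
    - [0.02,0.04,-1.82]
    - [0.02,0.04,-1.85]
    - [0.02,0.04,-1.85]
    - [0.02,0.04,-1.85]
    - [0.02,0.04,-1.85]
    - [0.02,0.04,-1.85]
    - [0.02,0.04,-1.85]
    - [0.02,0.04,-1.85]
  yaw: [0,0,0,0,0,0,0,0,0,0,0,0,0]
  jaw: [1,1,1,1,1,1,1,1,1,-1,-1,-1,-1]

```text
t: 38.52
eef_pos: [487.8, 359.1, 22.8]
tcp_rot: [1.431, 1.569, 1.455]
ft_force: [0.4, -0.8, 0.2]
opening: 0.529
```

Request:
apply_moves:
  offset:
    - [0,0,0]
    - [0,0,0]
    - [0,0,0]
    - [0,0,0]
    - [0,0,0.5]
    - [0,0,1.5]
    - [0,0,3]
    - [0,0,5]
    - [0,0,7]
    - [-0.5,-1,8]
    - [-0.5,-3,8]
    - [-0.5,-5,8]
    - [-0.5,-7,8]
    - [-0.5,-8,8]
    - [-0.5,-8,8]
  yaw: [0,0,0,0,0,0,0,0,0,0,0,0,0,0,0]
  jaw: [-1,-1,-1,-1,-1,-1,-1,-1,-1,-1,-1,-1,-1,-1,-1]

```text
t: 40.4
eef_pos: [475.4, 157.9, 223.7]
tcp_rot: [0.995, 1.569, 1.017]
ft_force: [-0.1, 0.2, 0.3]
opening: 0.998
```

Run:
```python
from st import *; from h import *
import pickle
st()
for n in("top","side"):
    c=env.read_camera(n); cv2.imwrite(f"pics/e_{n}.png",c["frame"][:,:,::-1]); pickle.dump((cam(c),c["frame"]),open(f"e_{n}.pkl","wb"))
from sv import *; view("e",0,.3,75,"pics/s11.png")
```

```text
t 40.4 tcp [475.4 157.9 223.7] toolx [ 0.0012  0.0019 -1.    ] jaw yaw deg 91.24 F [-0.07  0.23  0.32] M [ 0.16 -0.09 -0.01] open 0.998 q [ 0.19  0.3   1.85  0.    0.99 -1.41]
```

View pics/e_top.png

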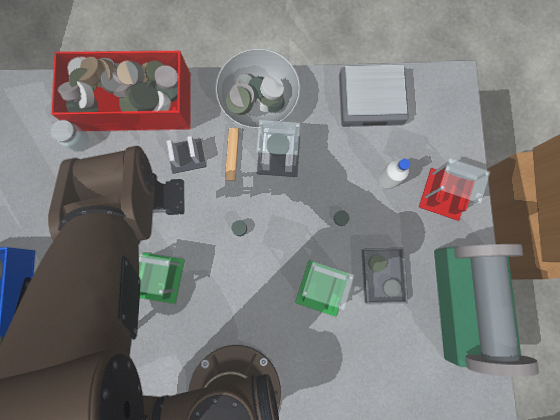

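View pics/e_side.png

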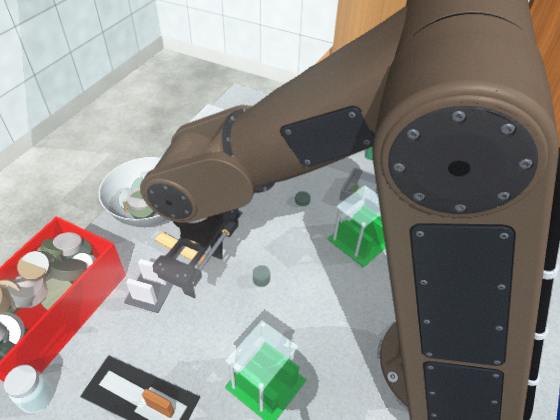

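Run:
```python
from slfit import *
c,f=pickle.load(open("e_top.pkl","rb"))
b=[v/5.7-.5 for v in(153,282,131,256)]
x,r=fitbox(c,75,666,-136,np.array([b[0]+240,b[1]+240,b[2]+110,b[3]+110])); d=x-[666,-135.75]
print(x,r,"station frame",d[0]*.995-d[1]*.0998,d[0]*.0998+d[1]*.995)
ox,oy,k=255,112,12
im=cv2.resize(f[oy:oy+50,ox:ox+48,::-1],None,fx=k,fy=k,interpolation=2)
l=cv2.cvtColor(im,cv2.COLOR_BGR2LAB); l[:,:,0]=cv2.createCLAHE(4,(4,4)).apply(l[:,:,0]); im=cv2.cvtColor(l,cv2.COLOR_LAB2BGR)
def ln(pts,col):
    p=proj(c,place(pts,666,-135.75,-.1)); p=((p-[ox,oy]+.5)*k-.5).round().astype(int); cv2.polylines(im,[p.reshape(-1,1,2)],True,col,1)
ln(np.c_[32*np.cos(a),32*np.sin(a),0*a+93],(0,255,255))
for z,col in((93,(0,0,255)),(75,(255,0,0))): ln([(32,-43,z),(32,43,z),(44,43,z),(44,-43,z)],col)
cv2.imwrite("pics/s12.png",im)
```

```text
[ 668.9 -134.7] [-0.25  0.25 -1.11  1.11] station frame 2.780709999999976 1.3341700000000092
```

View pics/s12.png

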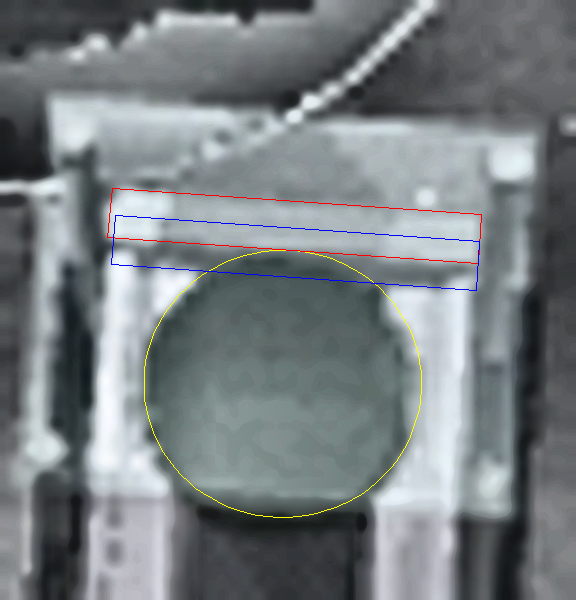

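Run:
```python
from st import *
print(env.job_done()); st()
```

```text
the job is handed in; nothing more can be done
None
the job is handed in; nothing more can be done
```

I did the whole job and handed it in at about 40 s of the 72 s allowed. The hand-in gives no verdict, so success is judged only by my own checks.

**What I did:**
- I set the widest slice on the stand with the gripper and released it.
- I took the paddle by its handle, lifted the slice on the blade, and carried it level under the guard.
- I set the slice down about 15 mm short of home, moved the blade 12 mm back under it so the tip could not strike the stop, and slid the slice home.
- I laid the paddle back on its mat and released it.

**Last checks:**
- **Slice against the stop:** on the final slide it moved only about 4 mm while the paddle moved 9 mm, so it was touching. No force above sensor noise showed at the end of the slide.
- **Slice position:** the camera pictures show it flat, centred between the lips within about 1–2 mm, with its edge at the stop.
- **Paddle:** it lies flat on the mat, with its middle an estimated 6 mm from the mat's centre and its length within about 0.06 rad of the mat's.
- **Bystanders:** the other two stones, the brush and the bottle look unmoved in the pictures; I did not measure them.

**Disagreements:**
- The slice sat about 4 mm off centre on the stand, inside the 20 mm limit. I allowed for this when lining up with the station.
- A rough outline fit from the top camera put the slice about 2.8 mm past home, which the stop makes impossible. It fitted poorly (1.1 px), and I put it down to marking error. The overlay pictures and the slide both say it is at the stop.
- The grip was fixed at half force (about 30 N), below the 40 N advised for the carry. No slip or droop was seen.

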